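# Batch the clay balls through the hopper and hold its gate

### The job

Tip all five clay balls from the wooden trug into the hopper while its gate is shut, and set the empty trug back upright on the bench. Then raise the gate's lever and hold the gate open at 50 degrees so that all the balls run out into the seed tray: it springs shut if let go, so finish while still holding it there with the gripper, and keep holding. Leave the pots, jar and dibber on the bench where they are.

Things in the scene. Friction and masses are not known exactly. Their poses are not given: they have to be found in the camera images.
- trug_grip (a point): centre of the wooden trug's bridge handle, 89 above the trug's underside: a flat crossbar over the trug's middle, 10 thick (trug's x), 26 tall (76 to 102 above the underside), 106 long (trug's y) between two uprights. Axes as the trug's
- trug: small open wooden trug holding the five balls, origin at the centre of its underside, z up. 184 long (x), 118 wide (y), 0.2 to 0.5 kg full. Floor 74 long, 5 thick; both x ends slope out and up at 22 degrees to pouring lips 92 from the middle, 27 high. Tipped 45 degrees about y it empties over the lower end; no part then hangs over 120 below the handle's centre
- ball0_center (a point): centre of fired-clay ball 1 of 5, terracotta, diameter 28, about 16 g, rolls freely; starts in the trug
- ball1_center (a point): centre of fired-clay ball 2 of 5, terracotta, diameter 28, about 16 g, rolls freely; starts in the trug
- ball2_center (a point): centre of fired-clay ball 3 of 5, terracotta, diameter 28, about 16 g, rolls freely; starts in the trug
- ball3_center (a point): centre of fired-clay ball 4 of 5, terracotta, diameter 28, about 16 g, rolls freely; starts in the trug
- ball4_center (a point): centre of fired-clay ball 5 of 5, terracotta, diameter 28, about 16 g, rolls freely; starts in the trug
- hopper: Batch hopper of bare sheet metal on four legs, fixed to the bench. Origin at the centre of its footprint on the bench, z up; 178 wide (x), 160 long (y), 188 high. Open on top; its floor slopes down towards +y to an outlet across its whole width, which is shut by a flap (joint gate); past the flap the floor ends 52 above the bench, over the tray
- hopper_mouth (a point): centre of the hopper's open top, at rim height, 188 above the bench; the opening measures 160 along the hopper's x by 144 along its y; axes as the hopper's
- gate (a joint): flap gate of the hopper's outlet, rad: 0 shut (flap hanging straight down), grows as it opens, limit 1.4. Hinged along its top edge. A U-shaped lever is fixed to it: level when shut, pointing to the hopper's +y; raising the lever by an angle opens the flap by the same angle. A spring and its weight shut it when let go (3 to 5 N at the handle to hold it)
- gate_hinge (a point): middle of the gate's hinge line, 126 above the bench, 78 from the hopper's origin along its +y; axes as the hopper's
- gate_handle (a point): middle of the lever's handle: a round steel bar 12 in diameter and 150 long, parallel to the hinge and 110 from it (shut: 110 further along the hopper's +y than the hinge and level with it); free room on both sides and above
- tray: black plastic seed tray standing on the bench under the hopper's outlet, 240 (x) by 230 (y), 38 high, wall 5; origin at the centre of its underside
- pot_a: bystander: small round terracotta plant pot, rim diameter 76, 70 high; origin at the centre of its underside
- pot_b: bystander: small round black plastic plant pot, rim diameter 68, 60 high; origin at the centre of its underside
- dibber_mid (a point): bystander: wooden-handled dibber, 130 long, lying on the bench; point on its underside at mid-length
- jar: bystander: amber glass jar with steel cap, diameter 60, 90 high; origin at the centre of its underside

How it is judged:
On the way, in this order (a step that is already met when the one before it is completed fails the run):
1. all five balls lie in the hopper, its gate shut (x of ball0_center in the frame of hopper between -0.08 and 0.08 m and y of ball0_center in the frame of hopper between -0.076 and 0.079 m and z of ball0_center in the frame of hopper between 0.05 and 0.188 m and x of ball1_center in the frame of hopper between -0.08 and 0.08 m and y of ball1_center in the frame of hopper between -0.076 and 0.079 m and z of ball1_center in the frame of hopper between 0.05 and 0.188 m and x of ball2_center in the frame of hopper between -0.08 and 0.08 m and y of ball2_center in the frame of hopper between -0.076 and 0.079 m and z of ball2_center in the frame of hopper between 0.05 and 0.188 m and x of ball3_center in the frame of hopper between -0.08 and 0.08 m and y of ball3_center in the frame of hopper between -0.076 and 0.079 m and z of ball3_center in the frame of hopper between 0.05 and 0.188 m and x of ball4_center in the frame of hopper between -0.08 and 0.08 m and y of ball4_center in the frame of hopper between -0.076 and 0.079 m and z of ball4_center in the frame of hopper between 0.05 and 0.188 m and value of joint gate below 0.1 rad), for 0.3 s.
2. the trug stands upright on the bench, let go, the balls still in the hopper (all of step 1 and height (world z) of trug_grip between 0.082 and 0.096 m and angle between trug_grip's own z axis and vertical below 0.1 rad and contact force between each of the arm, the fingers and trug below 0.1 N and linear speed of trug below 0.03 m/s), for 0.2 s.
3. the gripper holds the gate open at 50 degrees, within 7 (value of joint gate between 0.75 and 0.995 rad and contact force between the fingers and gate above 0.5 N), for 0.3 s.
At the end, for the whole second after the job is handed in: The gripper's fingers bear on the gate (over 0.5 N) and keep it still at 50 degrees within 7 (0.75 to 0.995 rad), the trug not touching it; all five balls are inside the seed tray; the trug stands upright on the bench (within 6 degrees), untouched (all of step 3 and velocity of joint gate between -0.05 and 0.05 rad/s and contact force between trug and gate below 0.1 N and height (world z) of trug_grip between 0.082 and 0.096 m and angle between trug_grip's own z axis and vertical below 0.1 rad and contact force between each of the arm, the fingers and trug below 0.1 N and linear speed of trug below 0.03 m/s and x of ball0_center in the frame of tray between -0.118 and 0.118 m and y of ball0_center in the frame of tray between -0.113 and 0.113 m and z of ball0_center in the frame of tray between 0 and 0.045 m and x of ball1_center in the frame of tray between -0.118 and 0.118 m and y of ball1_center in the frame of tray between -0.113 and 0.113 m and z of ball1_center in the frame of tray between 0 and 0.045 m and x of ball2_center in the frame of tray between -0.118 and 0.118 m and y of ball2_center in the frame of tray between -0.113 and 0.113 m and z of ball2_center in the frame of tray between 0 and 0.045 m and x of ball3_center in the frame of tray between -0.118 and 0.118 m and y of ball3_center in the frame of tray between -0.113 and 0.113 m and z of ball3_center in the frame of tray between 0 and 0.045 m and x of ball4_center in the frame of tray between -0.118 and 0.118 m and y of ball4_center in the frame of tray between -0.113 and 0.113 m and z of ball4_center in the frame of tray between 0 and 0.045 m); the arm keeps its last pose, push and grip.
It fails at once if a pot, the jar or the dibber is pushed more than 30 mm from its place (distance of any of pot_a, pot_b, dibber_mid, jar from where it was at the start of the episode above 0.03 m).
It also fails if it takes over 72 s, if anything falls off the work surface, if the arm or the gripper's body presses on something with over 40 N, if the wrist force passes 120 N, or if a joint passes its speed limit or range.

### The arm

A 6-joint arm with a two-finger parallel gripper is mounted at the origin on the work surface. World frame = base frame: x ahead of the robot, y to its left, z up, the work surface at z = 0. Lengths are in m, angles in rad, forces in N, time in s.
With the tool pointing down it reaches from about 0.275 to 0.825 m from the base axis. Payload 5.2 kg.
Tool frame: the origin (TCP) lies midway between the tips of the shut fingers; the grasp point (between the pads) lies grasp_offset behind it (grasp_offset is the distance from the TCP to the grasp point, in m); z points along the fingers, x is the direction in which the jaws open and shut, and the axes are right-handed (so a half turn about z gives the same grasp; the last joint's range is limited). The gripper opens to 93 mm and grips with 3 to 60 N. Pads are 15 mm wide; open, the fingers measure 128 mm over their backs; the gripper's body (75 mm by 188 mm) begins 65 mm behind the grasp point.
Start: joints at [0.906, 0.259, 1.535, -0, 1.348, -0.203], TCP at [0.245, 0.492, 0.193] pointing down, gripper open.
Joint ranges: [-3.14, 3.14], [-0.91, 2.08], [0.19, 2.58], [-1.22, 4.36], [0.22, 2.71], [-3.12, 3.12]. Speed limits (rad/s): [2.57, 2.57, 3.14, 3.14, 3.14, 3.14].

### API

Orientations are given as a unit quaternion [x, y, z, w].
In Python, from cell import * gives the robot as it stands.
- The arm moves only by the tool play_rows, never from a script. Its argument "plan" is a list that holds one entry, the list of rows, each a list of 4 numbers: the shift along the tool's x, y, z in m, then the turn about the tool's z in rad. In form: [[[dx, dy, dz, roll], ...]]. A call has exactly 8 rows; each row shifts and turns the commanded pose from where the row before left it, along the tool's axes as they then stand; what a row does not reach is not made up. A row lasts 1/8 s, in which the tool goes at most 62.5 mm and 10.7 degrees, less where a joint would pass 70% of its speed; a pose out of reach is approached as far as the arm can. A call with a gripper value outside its range is refused whole. "claw" is the closure, from -1 (fully open) to 1 (shut), set as the call begins (left out, the last holds). The fingers move at their own pace and stop on an object; "newtons" is the grip in N (left out, the last holds). Time passes only in rows, so rows that do not move let the fingers close, or fill a call up. It gives the time, the measured TCP pose, the force and the opening at its end, in the units of the state.
- state(): the state, without advancing time (a new reading comes with each control period).
- grab_frame(name): name is "side" or "top" or "wrist"; returns the picture (384x512x3 uint8, red, green, blue); there is no depth.
- get_calibration(name): a dict with "vertical_fov" (degrees; the focal length in pixels is half the picture's height over the tangent of half this angle, whatever the lens; pixels are square), "cx", "cy" (the principal point, pixels), "world_to_cam" (4x4, takes a point from world to camera coordinates). Camera axes: x right, y down, z forward; pixel columns grow to the right and rows downward; lengths in m; the calibration is good to about 2 mm. A picture is of the moment at which its call begins: read the wrist's pose just before it. get_calibration takes no time and is no camera call; for the wrist camera it gives the pose at the moment of the call.
- job_done(): hands the job in, once; it reports no verdict.
The state is a dict: "time": time; "joints": joint angles; "joint_velocities": joint speeds; "joint_efforts": joint torques, N m; "tcp_pos": TCP position; "tool_rot": TCP orientation; "contact_force": force on the tool from outside, world axes, zero at the start; "moment": the same for the moment, N m; "gripper_width": finger opening in m.
Only numpy, scipy, OpenCV 4.12 (cv2) and the standard library are available. Lean on these libraries where they do the work, as an engineer would, in place of code of your own. Each camera call takes 0.05 s, during which the arm holds its last target. There are 200 camera calls.

## Working session

There is one attempt and no reset: what is moved stays moved. The work goes in short steps, Python scripts to look and compute and a tool call to move; the robot and the scene stay as the last step left them, time stands still between calls to the robot, and variables do not carry over. Pictures are saved under pics/ and viewed, about 8 in all and at most 12, crops included, and the job is handed in when it is done.

Besides the shell and the picture viewer there is one more tool, called after "Call:" in YAML: its name, and indented under it one key for each argument. play_rows: Moves the arm, as the interface text tells. Its arguments: {"type":"object","properties":{"plan":{"type":"array","items":{"type":"array","items":{"type":"array","items":{"type":"number"}}}},"claw":{"type":"number"},"newtons":{"type":"number"}},"required":["plan"]}

```bash
ls; mkdir -p pics; python3 - <<'E'
from cell import *
import cv2,numpy as np
print(state())
for n in ("side","top"):
    cv2.imwrite(f"pics/{n}0.png",cv2.resize(grab_frame(n)[:,:,::-1],(800,600),interpolation=cv2.INTER_CUBIC))
    c=get_calibration(n);print(n,c)
E
```

```text
pics
{'time': 0.0, 'joints': array([ 9.06178359e-01,  2.59305678e-01,  1.53606538e+00,  1.28053175e-05,
        1.34796389e+00, -2.02831736e-01]), 'joint_velocities': array([-0.00205708, -0.00096161,  0.00116493,  0.00096996,  0.00029667,
       -0.00049464]), 'joint_efforts': array([-8.04092779e-04, -4.37319124e+01, -2.84002143e+01,  7.15212361e-02,
        4.16599901e-02, -1.49109801e-04]), 'tcp_pos': array([0.24468198, 0.49193801, 0.19184492]), 'tool_rot': array([ 8.50161573e-01,  5.26521168e-01, -8.19980524e-04,  2.94221991e-04]), 'contact_force': array([ 0.55564908, -0.54133356,  0.51397048]), 'moment': array([-0.03541169,  0.00097897,  0.00705602]), 'gripper_width': 0.09297642215258167}
side {'vertical_fov': 45.06672361936623, 'cx': 250.0430402624012, 'cy': 195.8433654758639, 'world_to_cam': array([[ 0.69610885, -0.71767061,  0.01952845, -0.43568877],
       [-0.53273965, -0.53458578, -0.65605374,  0.35379464],
       [ 0.48127012,  0.44628123, -0.75446148,  1.15191237],
       [ 0.        ,  0.        ,  0.        ,  1.        ]])}
top {'vertical_fov': 47.42788551501661, 'cx': 254.29612523627628, 'cy': 189.52213094751068, 'world_to_cam': array([[ 0.02255021, -0.99973248, -0.0051435 , -0.05719145],
       [-0.99727604, -0.0221328 , -0.07036078,  0.57153146],
       [ 0.07022811,  0.00671614, -0.99750835,  1.03424949],
       [ 0.        ,  0.        ,  0.        ,  1.        ]])}
```

View pics/top0.png

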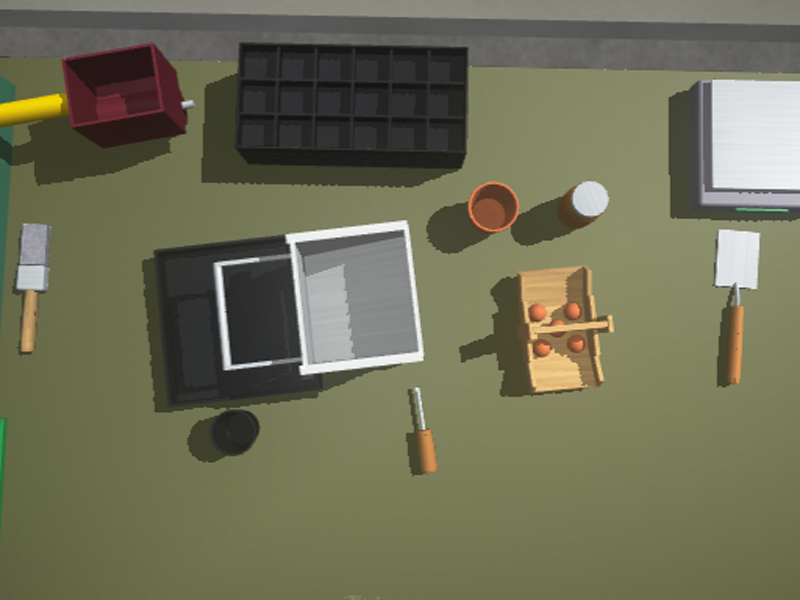

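View pics/side0.png

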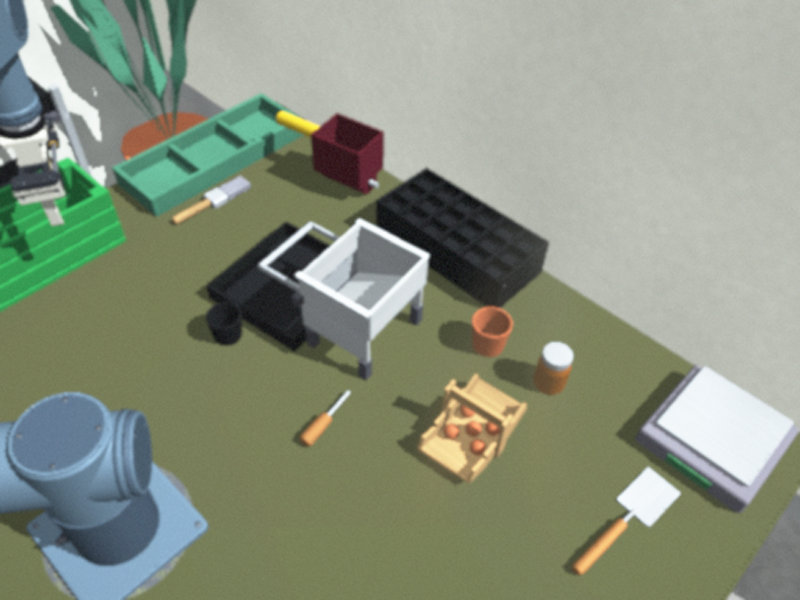

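The top view has hopper rim corners at about (286,236), (408,222), (424,358) and (302,373). The lever handle runs from (214,263) to (225,370). The trug handle runs from (526,327) to (613,322), with the balls around (556,328). The side view agrees. I'll check these against the calibration and enlarge the trug.

```bash
cat > h.py <<'E'
import numpy as np,cv2
from cell import *
from scipy.spatial.transform import Rotation as R
def cal(n):
    c=get_calibration(n);f=192/np.tan(np.radians(c["vertical_fov"]/2));return f,c["cx"],c["cy"],np.array(c["world_to_cam"])
def proj(n,P,k=1):
    f,cx,cy,T=cal(n);p=T[:3,:3]@np.asarray(P,float)+T[:3,3]
    return np.array([f*p[0]/p[2]+cx,f*p[1]/p[2]+cy])*k
def back(n,uv,z,k=1.5625):
    f,cx,cy,T=cal(n);u,v=np.array(uv,float)/k
    d=T[:3,:3].T@np.array([(u-cx)/f,(v-cy)/f,1]);o=-T[:3,:3].T@T[:3,3]
    return o+d*(z-o[2])/d[2]
def st():
    s=state();r=R.from_quat(s["tool_rot"]).as_matrix()
    print("t%.2f"%s["time"],"q",np.round(s["joints"],3),"p",np.round(s["tcp_pos"],4),"F",np.round(s["contact_force"],2),"w%.4f"%s["gripper_width"]);print("tool xyz cols",np.round(r,3).tolist());return s
E
python3 - <<'E'
from h import *
im=grab_frame("top");cv2.imwrite("pics/trug.png",cv2.resize(im[155:265,320:400,::-1],None,fx=5.4,fy=5.4,interpolation=cv2.INTER_CUBIC))
im2=grab_frame("side");cv2.imwrite("pics/trugs.png",cv2.resize(im2[225:315,255:345,::-1],None,fx=6,fy=6,interpolation=cv2.INTER_CUBIC))
a=cv2.imread("pics/trug.png");b=cv2.imread("pics/trugs.png");h=max(len(a),len(b))
pad=lambda x:np.pad(x,((0,600-len(x)),(0,0),(0,0)));a=cv2.resize(a,None,fx=.65,fy=.65);b=cv2.resize(b,None,fx=.9,fy=.9);c=np.hstack([pad(a),pad(b)]);print(c.shape,a.shape)
cv2.imwrite("pics/trug2.png",c)
print("rim")
for p in [(286,236),(408,222),(424,358),(302,373)]: print(back("top",p,.188))
for p in [(298,274),(357,222),(428,258),(371,315)]: print("s",back("side",p,.188))
print("handle");
for p in [(219,265),(229,367)]: print(back("top",p,.126))
print("trug handle top")
for p in [(526,327),(613,322)]: print(back("top",p,.102))
print("tray out top");
for p in [(155,250),(170,408)]: print(back("top",p,.038))
for n,p,z in [("pot_a",(493,206),.07),("pot_b",(236,432),.06),("jar",(590,198),.09),("dib",(424,430),.01),("crate?",(3,420),.1)]: print(n,back("top",p,z))
E
```

```text
(600, 767, 3) (386, 281, 3)
rim
[0.63632655 0.10164679 0.188     ]
[ 0.65824133 -0.05726469  0.188     ]
[ 0.48170222 -0.08167197  0.188     ]
[0.45890746 0.07497538 0.188     ]
s [0.46363235 0.07390059 0.188     ]
s [0.63050323 0.09770171 0.188     ]
s [ 0.65479203 -0.06019511  0.188     ]
s [ 0.48773426 -0.08305986  0.188     ]
handle
[0.60318715 0.2044828  0.126     ]
[0.46205487 0.18487603 0.126     ]
trug handle top
[ 0.52708698 -0.22824756  0.102     ]
[ 0.53692955 -0.35132309  0.102     ]
tray out top
[0.63379331 0.32709914 0.038     ]
[0.39537218 0.29315573 0.038     ]
pot_a [ 0.70624568 -0.18353464  0.07      ]
pot_b [0.36495892 0.1873145  0.06      ]
jar [ 0.71689443 -0.32159957  0.09      ]
dib [ 0.36809951 -0.08993839  0.01      ]
crate? [0.3793442  0.50790489 0.1       ]
```

Call:
play_rows:
  plan:
    - [[0,0,-0.06,0],[0,0,-0.06,0],[0,0,-0.06,0],[0,0,-0.06,0],[0,0,-0.06,0],[0,0,-0.06,0],[0,0,-0.06,0],[0,0,-0.06,0]]

```text
time: 1.2
tcp_pos: [0.239, 0.4786, 0.6276]
tool_rot: [0.85, 0.526, 0.006, -0.004]
contact_force: [16.9, 13.2, 14.9]
gripper_width: 0.093
```

View pics/trug2.png

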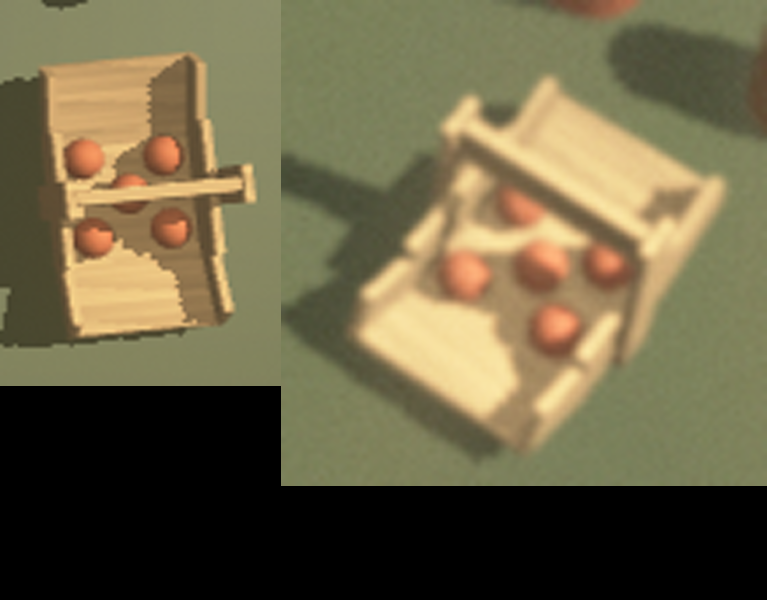

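The crop shows the trug's crossbar clear along its whole length, sitting between two uprights, with the five balls on the floor below it. Top and side agree on the hopper, at about (0.559, 0.008) with yaw 0.146. The handle comes out where the drawing predicts, and the trug handle centre is at about (0.532, -0.290) with yaw 0.08.

Moves can only roll about the tool's z axis, so I need to find out how the arm behaves at its reach limit.

```bash
python3 -c "
from h import *
st();print(grasp_offset)"
```

```text
t1.20 q [ 0.896  0.429  0.187  0.007  2.512 -0.207] p [0.239  0.4786 0.6276] F [16.88 13.16 14.94] w0.0930
tool xyz cols [[0.446, 0.895, 0.005], [0.895, -0.446, 0.013], [0.014, -0.001, -1.0]]
0.0188
```

Call:
play_rows:
  plan:
    - [[0,0,-0.06,0],[0,0,-0.06,0],[0,0,-0.06,0],[0,0,-0.06,0],[0,0,-0.06,0],[0,0,0,0],[0,0,0,0],[0,0,0,0]]

```text
time: 2.2
tcp_pos: [0.1866, 0.3732, 0.7185]
tool_rot: [0.848, 0.525, 0.057, -0.036]
contact_force: [1.1, -0.4, -0.2]
gripper_width: 0.0932
```

```bash
python3 -c "
from h import *
st()"
```

```text
t2.20 q [ 0.797  0.227  0.189  0.081  2.596 -0.24 ] p [0.1866 0.3732 0.7185] F [ 1.08 -0.4  -0.15] w0.0932
tool xyz cols [[0.441, 0.895, 0.059], [0.887, -0.445, 0.121], [0.135, -0.001, -0.991]]
```

Pushing past the reach limit does tilt the tool, and the tilt stays in the commanded pose. So the plan is:
1. Tilt the tool along the trug's handle direction.
2. Grip the bar with the jaws across its 10 mm thickness.
3. Roll about the tilted tool axis to tip the trug.

I'll write a helper that turns waypoints into rows and start moving round, high up.

```bash
cat >> h.py <<'E'
def rows(goal,roll=0,n=8,pos=None,rot=None):
    s=state();p=np.array(s["tcp_pos"]) if pos is None else np.array(pos,float);r=R.from_quat(s["tool_rot"]) if rot is None else rot
    d=(np.array(goal,float)-p)/n;out=[]
    for i in range(n):
        out.append([round(float(v),4) for v in r.inv().apply(d)]+[round(roll/n,4)]);r=r*R.from_euler("z",roll/n)
    print("step %.4f"%np.linalg.norm(d),out);return np.array(goal,float),r
E
python3 -c "
from h import *
g,r=rows((.45,.1,.6),.5,8)
rows((.27,-.40,.6),.53,8,g,r)"
```

```text
step 0.0497 [[-0.0178, 0.0447, 0.0125, 0.0625], [-0.0149, 0.0457, 0.0125, 0.0625], [-0.012, 0.0466, 0.0125, 0.0625], [-0.0091, 0.0472, 0.0125, 0.0625], [-0.0061, 0.0477, 0.0125, 0.0625], [-0.0032, 0.048, 0.0125, 0.0625], [-0.0001, 0.0481, 0.0125, 0.0625], [0.0029, 0.048, 0.0125, 0.0625]]
step 0.0664 [[-0.0537, 0.0381, -0.0089, 0.0663], [-0.051, 0.0416, -0.0089, 0.0663], [-0.0482, 0.0449, -0.0089, 0.0663], [-0.0451, 0.0479, -0.0089, 0.0663], [-0.0418, 0.0508, -0.0089, 0.0663], [-0.0384, 0.0535, -0.0089, 0.0663], [-0.0348, 0.0559, -0.0089, 0.0663], [-0.031, 0.0581, -0.0089, 0.0663]]
```

Call:
play_rows:
  plan:
    - [[-0.018,0.045,0.0125,0.0625],[-0.015,0.046,0.0125,0.0625],[-0.012,0.0465,0.0125,0.0625],[-0.009,0.047,0.0125,0.0625],[-0.006,0.0475,0.0125,0.0625],[-0.003,0.048,0.0125,0.0625],[0,0.048,0.0125,0.0625],[0.003,0.048,0.0125,0.0625]]

```text
time: 3.2
tcp_pos: [0.4514, 0.098, 0.5997]
tool_rot: [0.952, 0.298, 0.047, -0.05]
contact_force: [1.1, 1.2, 0.9]
gripper_width: 0.0933
```

Call:
play_rows:
  plan:
    - [[-0.051,0.036,-0.009,0.0663],[-0.048,0.039,-0.009,0.0663],[-0.046,0.042,-0.009,0.0663],[-0.043,0.045,-0.009,0.0663],[-0.04,0.048,-0.009,0.0663],[-0.036,0.05,-0.009,0.0663],[-0.033,0.053,-0.009,0.0663],[-0.029,0.055,-0.009,0.0663]]

```text
time: 4.2
tcp_pos: [0.2779, -0.3728, 0.6037]
tool_rot: [0.997, 0.038, 0.033, -0.061]
contact_force: [0.9, -1.4, 0.8]
gripper_width: 0.0928
```

```bash
python3 -c "
from h import *
st()
rows((.06,-.64,.55),.0,8)"
```

```text
t4.20 q [-1.256  0.25   0.551  0.149  2.436 -1.223] p [ 0.2779 -0.3728  0.6037] F [ 0.94 -1.42  0.78] w0.0928
tool xyz cols [[0.995, 0.08, 0.061], [0.072, -0.99, 0.125], [0.07, -0.12, -0.99]]
step 0.0436 [[-0.03, 0.0317, 0.0008, 0.0], [-0.03, 0.0317, 0.0008, 0.0], [-0.03, 0.0317, 0.0008, 0.0], [-0.03, 0.0317, 0.0008, 0.0], [-0.03, 0.0317, 0.0008, 0.0], [-0.03, 0.0317, 0.0008, 0.0], [-0.03, 0.0317, 0.0008, 0.0], [-0.03, 0.0317, 0.0008, 0.0]]
```

Call:
play_rows:
  plan:
    - [[-0.034,0.032,0,0],[-0.034,0.032,0,0],[-0.034,0.032,0,0],[-0.034,0.032,0,0],[-0.034,0.032,0,0],[-0.034,0.032,0,0],[-0.034,0.032,0,0],[-0.017,0.032,0,0]]

```text
time: 5.2
tcp_pos: [0.0432, -0.6198, 0.5255]
tool_rot: [0.997, 0.038, 0.035, -0.051]
contact_force: [0.0, -0.2, -0.0]
gripper_width: 0.0931
```

Call:
play_rows:
  plan:
    - [[0,0.055,-0.02,0],[0,0.055,-0.02,0],[0,0.055,-0.02,0],[0,0.055,-0.02,0],[0,0.055,-0.02,0],[0,0.055,-0.02,0],[0,0.055,-0.02,0],[0,0.055,-0.02,0]]

```text
time: 6.2
tcp_pos: [0.0588, -0.7995, 0.4505]
tool_rot: [0.995, 0.034, 0.043, 0.084]
contact_force: [-0.7, 0.7, -0.9]
gripper_width: 0.093
```

```bash
python3 -c "
from h import *
st()"
```

```text
t6.20 q [-1.691  0.722  0.188  0.126  2.073 -1.69 ] p [ 0.0588 -0.7995  0.4505] F [-0.68  0.71 -0.91] w0.0930
tool xyz cols [[0.994, 0.061, 0.091], [0.075, -0.983, -0.165], [0.079, 0.171, -0.982]]
```

Call:
play_rows:
  plan:
    - [[0,0.057,-0.025,0],[0,0.057,-0.025,0],[0,0.057,-0.025,0],[0,0.057,-0.025,0],[0,0.057,-0.025,0],[0,0.057,-0.025,0],[0,0.057,-0.025,0],[0,0.057,-0.025,0]]

```text
time: 7.2
tcp_pos: [0.0525, -0.8926, 0.5371]
tool_rot: [0.965, 0.026, 0.05, 0.256]
contact_force: [0.4, 0.1, 0.2]
gripper_width: 0.093
```

```bash
python3 -c "
from h import *
st()"
```

```text
t7.20 q [-1.717  0.666  0.188  0.186  1.785 -1.684] p [ 0.0525 -0.8926  0.5371] F [0.4  0.09 0.15] w0.0930
tool xyz cols [[0.994, 0.024, 0.11], [0.076, -0.867, -0.492], [0.083, 0.497, -0.864]]
```

```bash
cat > kin.py <<'E'
from h import *
from scipy.optimize import least_squares
D=[([.9062,.2593,1.5361,0,1.348,-.2028],[.2447,.4919,.1918]),([.797,.227,.189,.081,2.596,-.24],[.1866,.3732,.7185]),
([-1.256,.25,.551,.149,2.436,-1.223],[.2779,-.3728,.6037]),([-1.691,.722,.188,.126,2.073,-1.69],[.0588,-.7995,.4505]),([-1.717,.666,.188,.186,1.785,-1.684],[.0525,-.8926,.5371])]
def fk(q,P):
    a,H,L1,e,L2,d=P
    A=R.from_euler("ZY",[q[0],q[1]]);B=A*R.from_euler("Y",q[2]);T=B*R.from_euler("ZYZ",[q[3],q[4],q[5]+np.pi])
    return R.from_euler("Z",q[0]).apply([a,0,H])+A.apply([0,0,L1])+B.apply([e,0,L2])+T.apply([0,0,d]),T
s=least_squares(lambda P:np.ravel([fk(q,P)[0]-p for q,p in D]),[0,.3,.4,0,.4,.2]);PP=s.x
lo=np.array([-3.14,-.91,.19,-1.22,.22,-3.12]);hi=np.array([3.14,2.08,2.58,4.36,2.71,3.12])
def ik(p,r,q0=None,w=.3):
    best=None
    for k in range(12 if q0 is None else 1):
        x0=np.random.default_rng(k).uniform(lo+.1,hi-.1) if q0 is None else np.clip(q0,lo+1e-3,hi-1e-3)
        f=lambda q:np.r_[fk(q,PP)[0]-p,w*(fk(q,PP)[1].inv()*r).as_rotvec()]
        t=least_squares(f,x0,bounds=(lo,hi))
        if best is None or t.cost<best.cost:best=t
    return best.x,np.sqrt(2*best.cost)
if __name__=="__main__":
    print(np.round(s.x,4),np.round(s.fun.reshape(-1,3),4))
    st_=state();print((fk(st_["joints"],PP)[1].inv()*R.from_quat(st_["tool_rot"])).magnitude())
E
python3 kin.py
```

```text
[0.024  0.5535 0.4165 0.0434 0.4258 0.6406] [[ 0.0853 -0.0707 -0.0135]
 [ 0.0816 -0.0602 -0.022 ]
 [-0.0958  0.0127 -0.0158]
 [-0.0799  0.036   0.0136]
 [-0.0738 -0.0467  0.0377]]
3.009195268232086e-16
```

```bash
python3 - <<'E'
s=open('kin.py').read()
s=s.replace("a,H,L1,e,L2,d=P","a,b,H,L1,e,L2,d,w=P").replace("[a,0,H]","[a,b,H]").replace("T.apply([0,0,d])","(B*R.from_euler('ZY',q[3:5])).apply([w,0,d])").replace("[0,.3,.4,0,.4,.2]","[0,.1,.3,.4,0,.4,.2,0]")
open('kin.py','w').write(s)
E
python3 kin.py
```

```text
[-7.000e-04  1.109e-01  2.204e-01  5.350e-01  6.010e-02  4.260e-01
  3.923e-01 -4.000e-04] [[-0.0002  0.0001 -0.    ]
 [-0.0001  0.0001 -0.0001]
 [-0.0001  0.     -0.0001]
 [-0.0001 -0.0001  0.0003]
 [-0.0001 -0.     -0.0001]]
3.009195268232086e-16
```

```bash
cat > chk.py <<'E'
from kin import *
H=np.array([.559,.008]);psi=.146;yt=.08
def tool(th,az):
    z=np.array([np.sin(th)*np.cos(az),np.sin(th)*np.sin(az),-np.cos(th)]);x=np.array([-np.sin(az),np.cos(az),0])
    return R.from_matrix(np.c_[x,np.cross(z,x),z])
G=np.array([.532,-.29,.089])
if __name__=="__main__":
  q=state()["joints"]
  for th in (45,55,65,75):
    az=np.radians(-82);r=tool(np.radians(th),az);z=r.as_matrix()[:,2]
    q1,e1=ik(G+.0188*z,r,[-.5,.6,1.4,.5,1.3,-1.5]);q1b,e1b=ik(G+.0188*z,r)
    print(th,"grasp",e1.round(4),q1.round(2),"|",e1b.round(4),q1b.round(2))
    for rho in np.radians((-75,75)):
        rr=r*R.from_euler("z",rho)
        rt=R.from_euler("z",az+np.pi/2)
        tr=rr*r.inv()*rt
        lips=[tr.apply([sx*.092,0,-.062]) for sx in(1,-1)];l=min(lips,key=lambda v:v[2])
        g=np.r_[H,.215]-l
        Q,e=ik(g+.0188*z,rr,q1);up=tr.inv().apply([0,0,1])
        print("   rho",rho.round(2),"grip",g.round(3),"lip",l.round(3),"g in trug",(-up).round(2),e.round(4),Q.round(2))
E
python3 chk.py
```

```text
45 grasp 0.0 [-0.28  0.45  1.93 -1.16  0.78  0.46] | 0.0 [-0.28  0.45  1.93 -1.16  0.78  0.46]
   rho -1.31 grip [ 0.583 -0.029  0.317] lip [-0.024  0.037 -0.102] g in trug [ 0.68 -0.37 -0.63] 0.0 [ 0.21  0.34  1.43 -0.79  1.48 -1.11]
   rho 1.31 grip [ 0.546 -0.034  0.317] lip [ 0.013  0.042 -0.102] g in trug [-0.68 -0.37 -0.63] 0.0 [ 0.22  0.28  1.52 -0.79  1.47  1.53]
55 grasp 0.0295 [-0.21  0.52  1.88 -1.22  0.93  0.56] | 0.0295 [-0.21  0.52  1.88 -1.22  0.93  0.56]
   rho -1.31 grip [ 0.588 -0.018  0.319] lip [-0.029  0.026 -0.104] g in trug [ 0.79 -0.35 -0.5 ] 0.0 [ 0.3   0.41  1.44 -0.94  1.54 -0.98]
   rho 1.31 grip [ 0.538 -0.025  0.319] lip [ 0.021  0.033 -0.104] g in trug [-0.79 -0.35 -0.5 ] 0.0 [ 0.32  0.33  1.57 -0.94  1.52  1.67]
65 grasp 0.0654 [-0.14  0.6   1.8  -1.22  1.09  0.63] | 0.0487 [-0.21  0.65  2.16  4.36  1.03  1.29]
   rho -1.31 grip [ 0.592 -0.008  0.32 ] lip [-0.033  0.016 -0.105] g in trug [ 0.88 -0.28 -0.39] 0.0 [ 0.37  0.49  1.46 -1.08  1.6  -0.87]
   rho 1.31 grip [ 0.532 -0.016  0.32 ] lip [ 0.027  0.024 -0.105] g in trug [-0.88 -0.28 -0.39] 0.0 [ 0.39  0.4   1.61 -1.07  1.6   1.81]
75 grasp 0.0996 [-0.07  0.69  1.72 -1.22  1.26  0.7 ] | 0.0399 [-0.16  0.78  2.13  4.36  1.24  1.37]
   rho -1.31 grip [0.594 0.001 0.32 ] lip [-0.035  0.007 -0.105] g in trug [ 0.93 -0.19 -0.31] 0.0 [ 0.41  0.58  1.47 -1.21  1.68 -0.77]
   rho 1.31 grip [ 0.527 -0.008  0.32 ] lip [ 0.032  0.016 -0.105] g in trug [-0.93 -0.19 -0.31] 0.0 [ 0.44  0.49  1.64 -1.19  1.68  1.93]
```

Call:
play_rows:
  plan:
    - [[0,0.055,-0.027,0],[0,0.055,-0.027,0],[0,0.055,-0.027,0],[0,0.055,-0.027,0],[0,0.055,-0.027,0],[0,0,0,0],[0,0,0,0],[0,0,0,0]]

```text
time: 8.2
tcp_pos: [0.0414, -0.8966, 0.645]
tool_rot: [0.933, 0.021, 0.054, 0.355]
contact_force: [-0.7, -0.7, 0.2]
gripper_width: 0.0934
```

```bash
python3 - <<'E'
from chk import *
s=st();r=R.from_quat(s["tool_rot"]);m=r.as_matrix();z=m[:,2]
print("theta",np.degrees(np.arccos(-z[2])),"az",np.degrees(np.arctan2(z[1],z[0])))
d=-np.arctan2(m[2,0],m[2,1]);print("roll",d)
r1=r*R.from_euler("z",d)
q,e=ik(G+.0188*z,r1);print(e,q.round(2), r1.as_matrix().round(3).tolist())
q,e=ik(G+[0,0,.1]+.0188*z-.1*z*0,r1);print(e,q.round(2))
E
```

```text
t8.20 q [-1.751  0.574  0.189  0.235  1.674 -1.685] p [ 0.0414 -0.8966  0.645 ] F [-0.73 -0.69  0.19] w0.0934
tool xyz cols [[0.993, 0.001, 0.115], [0.077, -0.748, -0.659], [0.086, 0.664, -0.743]]
theta 42.02560416529367 az -80.09683643136565
roll -0.12834881663213654
1.477890726088096e-13 [-0.32  0.42  1.93 -1.09  0.73  0.34] [[0.985, 0.128, 0.115], [0.172, -0.732, -0.659], [-0.0, 0.669, -0.743]]
1.1698949999144256e-14 [-0.32  0.27  1.84 -0.89  0.86  0.05]
```

```bash
cat >> chk.py <<'E'
def path(wps,ns=8):
    """wps: list of (TCP goal, roll); checks reach, joint speeds, prints rows"""
    s=state();p=np.array(s["tcp_pos"]);r=R.from_quat(s["tool_rot"]);q=s["joints"]
    for i,(g,roll) in enumerate(wps):
        n=ns if np.isscalar(ns) else ns[i];em=0;vm=np.zeros(6);p0,r0=p,r
        for k in range(1,n+1):
            qn,e=ik(p0+(g-p0)*k/n,r0*R.from_euler("z",roll*k/n),q);em=max(em,e);vm=np.maximum(vm,abs(qn-q)*8);q=qn
        print("err %.4f"%em,"vmax",vm.round(2),"q",q.round(2));p,r=rows(g,roll,n,p0,r0)
E
python3 - <<'E'
from chk import *
z=R.from_quat(state()["tool_rot"]).as_matrix()[:,2]
T=G+.0188*z
path([(np.array([.30,-.66,.5]),-.128),(T-.12*z,0),(T,0)],[8,8,8])
E
```

```text
err 0.0000 vmax [0.67 1.12 2.34 0.52 1.25 0.64] q [-1.24  0.06  1.28 -0.12  1.07 -1.4 ]
step 0.0474 [[0.0328, -0.0341, -0.0023, -0.016], [0.0334, -0.0336, -0.0023, -0.016], [0.0339, -0.0331, -0.0023, -0.016], [0.0344, -0.0325, -0.0023, -0.016], [0.0349, -0.032, -0.0023, -0.016], [0.0355, -0.0314, -0.0023, -0.016], [0.0359, -0.0308, -0.0023, -0.016], [0.0364, -0.0303, -0.0023, -0.016]]
err 0.0000 vmax [1.21 0.82 1.26 1.04 0.66 1.91] q [-0.16  0.26  1.88 -0.9   0.94  0.2 ]
step 0.0742 [[0.0365, -0.0645, -0.0016, 0.0], [0.0365, -0.0645, -0.0016, 0.0], [0.0365, -0.0645, -0.0016, 0.0], [0.0365, -0.0645, -0.0016, 0.0], [0.0365, -0.0645, -0.0016, 0.0], [0.0365, -0.0645, -0.0016, 0.0], [0.0365, -0.0645, -0.0016, 0.0], [0.0365, -0.0645, -0.0016, 0.0]]
err 0.0000 vmax [0.16 0.18 0.08 0.24 0.24 0.18] q [-0.32  0.42  1.93 -1.09  0.73  0.34]
step 0.0150 [[-0.0, -0.0, 0.015, 0.0], [-0.0, -0.0, 0.015, 0.0], [-0.0, -0.0, 0.015, 0.0], [-0.0, -0.0, 0.015, 0.0], [-0.0, -0.0, 0.015, 0.0], [-0.0, -0.0, 0.015, 0.0], [-0.0, -0.0, 0.015, 0.0], [-0.0, -0.0, 0.015, 0.0]]
```

Call:
play_rows:
  plan:
    - [[0.033,-0.034,-0.002,-0.016],[0.0334,-0.0336,-0.0023,-0.016],[0.034,-0.033,-0.0023,-0.016],[0.0344,-0.0325,-0.0023,-0.016],[0.035,-0.032,-0.0023,-0.016],[0.0355,-0.0315,-0.0023,-0.016],[0.036,-0.031,-0.0023,-0.016],[0.0365,-0.0303,-0.0023,-0.016]]

```text
time: 9.2
tcp_pos: [0.3, -0.6614, 0.5009]
tool_rot: [0.93, 0.08, 0.031, 0.358]
contact_force: [0.3, 0.2, -0.5]
gripper_width: 0.0928
```

```bash
python3 - <<'E'
from chk import *
st()
z=R.from_quat(state()["tool_rot"]).as_matrix()[:,2]
T=G+.0188*z
path([(T-.15*z+[0,0,.08],0),(T-.03*z,0)],[8,8])
E
```

```text
t9.20 q [-1.241  0.064  1.278 -0.12   1.073 -1.396] p [ 0.3    -0.6614  0.5009] F [ 0.26  0.23 -0.48] w0.0928
tool xyz cols [[0.985, 0.127, 0.115], [0.171, -0.731, -0.66], [0.0, 0.67, -0.742]]
err 0.0000 vmax [1.28 0.64 1.06 0.89 0.43 1.64] q [-0.12  0.15  1.75 -0.78  1.14  0.01]
step 0.0698 [[0.0365, -0.0581, -0.0129, 0.0], [0.0365, -0.0581, -0.0129, 0.0], [0.0365, -0.0581, -0.0129, 0.0], [0.0365, -0.0581, -0.0129, 0.0], [0.0365, -0.0581, -0.0129, 0.0], [0.0365, -0.0581, -0.0129, 0.0], [0.0365, -0.0581, -0.0129, 0.0], [0.0365, -0.0581, -0.0129, 0.0]]
err 0.0000 vmax [0.17 0.29 0.24 0.37 0.4  0.39] q [-0.28  0.38  1.93 -1.04  0.78  0.3 ]
step 0.0234 [[-0.0, -0.0067, 0.0224, 0.0], [-0.0, -0.0067, 0.0224, 0.0], [-0.0, -0.0067, 0.0224, 0.0], [-0.0, -0.0067, 0.0224, 0.0], [-0.0, -0.0067, 0.0224, 0.0], [-0.0, -0.0067, 0.0224, 0.0], [-0.0, -0.0067, 0.0224, 0.0], [-0.0, -0.0067, 0.0224, 0.0]]
```

Call:
play_rows:
  plan:
    - [[0.032,-0.051,-0.0115,0],[0.032,-0.051,-0.0115,0],[0.032,-0.051,-0.0115,0],[0.032,-0.051,-0.0115,0],[0.032,-0.051,-0.0115,0],[0.032,-0.051,-0.0115,0],[0.032,-0.051,-0.0115,0],[0.032,-0.051,-0.0115,0]]

```text
time: 10.2
tcp_pos: [0.4897, -0.2579, 0.296]
tool_rot: [0.93, 0.08, 0.031, 0.358]
contact_force: [0.6, -0.2, 0.4]
gripper_width: 0.0931
```

```bash
python3 - <<'E'
from chk import *
z=R.from_quat(state()["tool_rot"]).as_matrix()[:,2]
T=G+.0188*z
path([(T-.12*z,0),(T,0)],[8,8])
E
```

```text
err 0.0000 vmax [0.09 0.23 0.15 0.16 0.17 0.35] q [-0.16  0.26  1.88 -0.9   0.94  0.2 ]
step 0.0175 [[0.0045, -0.0138, 0.0098, 0.0], [0.0045, -0.0138, 0.0098, 0.0], [0.0045, -0.0138, 0.0098, 0.0], [0.0045, -0.0138, 0.0098, 0.0], [0.0045, -0.0138, 0.0098, 0.0], [0.0045, -0.0138, 0.0098, 0.0], [0.0045, -0.0138, 0.0098, 0.0], [0.0045, -0.0138, 0.0098, 0.0]]
err 0.0000 vmax [0.16 0.18 0.08 0.24 0.24 0.18] q [-0.32  0.42  1.93 -1.1   0.73  0.35]
step 0.0150 [[-0.0, -0.0, 0.015, 0.0], [-0.0, -0.0, 0.015, 0.0], [-0.0, -0.0, 0.015, 0.0], [-0.0, -0.0, 0.015, 0.0], [-0.0, -0.0, 0.015, 0.0], [-0.0, -0.0, 0.015, 0.0], [-0.0, -0.0, 0.015, 0.0], [-0.0, -0.0, 0.015, 0.0]]
```

Call:
play_rows:
  plan:
    - [[0.009,-0.0276,0.0196,0],[0.009,-0.0276,0.0196,0],[0.009,-0.0276,0.0196,0],[0.009,-0.0276,0.0196,0],[0,0,0.02,0],[0,0,0.02,0],[0,0,0.02,0],[0,0,0,0]]

```text
time: 11.2
tcp_pos: [0.5256, -0.2651, 0.1187]
tool_rot: [0.93, 0.08, 0.03, 0.358]
contact_force: [0.8, -0.4, 1.2]
gripper_width: 0.0929
```

```bash
python3 - <<'E'
from chk import *
st()
w=grab_frame("wrist")[:,:,::-1];s=grab_frame("side")[200:340,220:380,::-1]
s=cv2.resize(s,(440,385),interpolation=cv2.INTER_CUBIC);w=cv2.resize(w,(360,270))
cv2.imwrite("pics/pre.png",np.hstack([s,np.pad(w,((0,115),(0,0),(0,0)))]))
z=R.from_quat(state()["tool_rot"]).as_matrix()[:,2]
path([(G+.0188*z,0)],[8])
E
```

```text
t11.20 q [-0.244  0.337  1.918 -0.987  0.827  0.262] p [ 0.5256 -0.2651  0.1187] F [ 0.81 -0.41  1.24] w0.0929
tool xyz cols [[0.986, 0.127, 0.112], [0.169, -0.731, -0.661], [-0.002, 0.67, -0.742]]
err 0.0000 vmax [0.09 0.09 0.02 0.12 0.11 0.09] q [-0.32  0.42  1.93 -1.1   0.73  0.35]
step 0.0074 [[0.0002, -0.0002, 0.0074, 0.0], [0.0002, -0.0002, 0.0074, 0.0], [0.0002, -0.0002, 0.0074, 0.0], [0.0002, -0.0002, 0.0074, 0.0], [0.0002, -0.0002, 0.0074, 0.0], [0.0002, -0.0002, 0.0074, 0.0], [0.0002, -0.0002, 0.0074, 0.0], [0.0002, -0.0002, 0.0074, 0.0]]
```

View pics/pre.png

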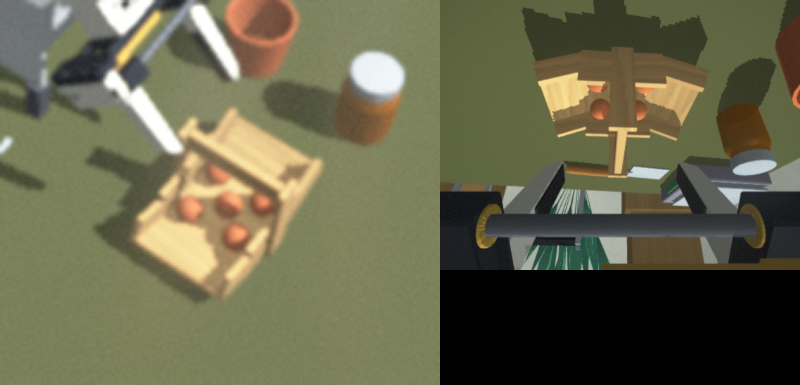

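The wrist view shows the crossbar (about 620,150) centred between the fingertips at about 560 and 670. The side view shows the fingers straddling it and clear of the pots. I'll advance 59 mm along the tool axis and close.

Call:
play_rows:
  plan:
    - [[0,0,0.01,0],[0,0,0.01,0],[0,0,0.01,0],[0,0,0.01,0],[0,0,0.01,0],[0,0,0.009,0],[0,0,0,0],[0,0,0,0]]

```text
time: 12.3
tcp_pos: [0.5333, -0.3036, 0.0767]
tool_rot: [0.93, 0.08, 0.031, 0.358]
contact_force: [0.7, 1.2, 0.6]
gripper_width: 0.093
```

Call:
play_rows:
  plan:
    - [[0,0,0,0],[0,0,0,0],[0,0,0,0],[0,0,0,0],[0,0,0,0],[0,0,0,0],[0,0,0,0],[0,0,0,0]]
  claw: 1
  newtons: 45

```text
time: 13.3
tcp_pos: [0.5332, -0.3036, 0.0766]
tool_rot: [0.93, 0.08, 0.031, 0.358]
contact_force: [1.0, 0.3, 0.4]
gripper_width: 0.0173
```

```bash
python3 - <<'E'
from chk import *
s=st();z=R.from_quat(s["tool_rot"]).as_matrix()[:,2]
r=R.from_quat(s["tool_rot"]);az=np.arctan2(z[1],z[0]);rt=R.from_euler("z",az+np.pi/2)
for deg in (30,45,60,75,85):
  for sg in (1,-1):
    rr=r*R.from_euler("z",sg*np.radians(deg));tr=rr*r.inv()*rt;up=tr.inv().apply([0,0,1]);sx=-np.sign(up[0])
    f=lambda v:(tr.apply(v)*1000).round().tolist()
    print(sg*deg,"g",(-up).round(2),"lipcorner",f([sx*.092,-.055,-.062]),"other",f([sx*.092,.055,-.062]),"floor edge",f([sx*.037,-.059,-.089]),"up end",f([-sx*.092,-.059,-.062]))
E
```

```text
t13.30 q [-0.318  0.418  1.933 -1.095  0.729  0.343] p [ 0.5332 -0.3036  0.0766] F [1.03 0.33 0.44] w0.0173
tool xyz cols [[0.985, 0.126, 0.115], [0.171, -0.731, -0.661], [0.001, 0.671, -0.741]]
30 g [-0.34 -0.07 -0.94] lipcorner [-74.0, -34.0, -93.0] other [-52.0, 73.0, -85.0] floor edge [-16.0, -50.0, -100.0] up end [93.0, -78.0, -31.0]
-30 g [ 0.34 -0.07 -0.94] lipcorner [82.0, -7.0, -93.0] other [24.0, 86.0, -85.0] floor edge [32.0, -42.0, -100.0] up end [-62.0, -105.0, -31.0]
45 g [-0.47 -0.15 -0.87] lipcorner [-62.0, -18.0, -105.0] other [-21.0, 83.0, -89.0] floor edge [-7.0, -45.0, -103.0] up end [81.0, -94.0, -19.0]
-45 g [ 0.47 -0.15 -0.87] lipcorner [65.0, 4.0, -105.0] other [-8.0, 85.0, -89.0] floor edge [22.0, -40.0, -103.0] up end [-44.0, -116.0, -19.0]
60 g [-0.58 -0.25 -0.77] lipcorner [-45.0, -4.0, -115.0] other [11.0, 87.0, -88.0] floor edge [2.0, -41.0, -105.0] up end [64.0, -108.0, -9.0]
-60 g [ 0.58 -0.25 -0.77] lipcorner [44.0, 11.0, -115.0] other [-39.0, 78.0, -88.0] floor edge [12.0, -40.0, -105.0] up end [-23.0, -123.0, -9.0]
75 g [-0.65 -0.37 -0.67] lipcorner [-24.0, 6.0, -121.0] other [42.0, 84.0, -81.0] floor edge [13.0, -40.0, -105.0] up end [43.0, -118.0, -3.0]
-75 g [ 0.65 -0.37 -0.67] lipcorner [21.0, 14.0, -121.0] other [-68.0, 65.0, -81.0] floor edge [1.0, -42.0, -105.0] up end [-0.0, -126.0, -3.0]
85 g [-0.67 -0.45 -0.59] lipcorner [-9.0, 11.0, -123.0] other [61.0, 79.0, -73.0] floor edge [20.0, -40.0, -104.0] up end [27.0, -123.0, -2.0]
-85 g [ 0.67 -0.45 -0.59] lipcorner [5.0, 13.0, -123.0] other [-84.0, 54.0, -73.0] floor edge [-5.0, -44.0, -104.0] up end [16.0, -125.0, -2.0]
```

Call:
play_rows:
  plan:
    - [[0,0,0,0],[0,0,0,0],[0,0,0,0],[0,0,0,0],[0,0,0,0],[0,0,0,0],[0,0,0,0],[0,0,0,0]]
  newtons: 60

```text
time: 14.3
tcp_pos: [0.5332, -0.3035, 0.0766]
tool_rot: [0.93, 0.08, 0.031, 0.358]
contact_force: [-1.6, 0.4, -0.9]
gripper_width: 0.0092
```

```bash
python3 - <<'E'
from chk import *
st()
w=grab_frame("wrist")[:,:,::-1];s=grab_frame("side")[200:340,220:380,::-1]
s=cv2.resize(s,(440,385),interpolation=cv2.INTER_CUBIC);w=cv2.resize(w,(360,270))
cv2.imwrite("pics/grip.png",np.hstack([s,np.pad(w,((0,115),(0,0),(0,0)))]))
E
```

```text
t14.30 q [-0.318  0.418  1.933 -1.095  0.729  0.343] p [ 0.5332 -0.3035  0.0766] F [-1.58  0.41 -0.87] w0.0092
tool xyz cols [[0.985, 0.126, 0.115], [0.171, -0.731, -0.661], [0.0, 0.671, -0.741]]
```

View pics/grip.png

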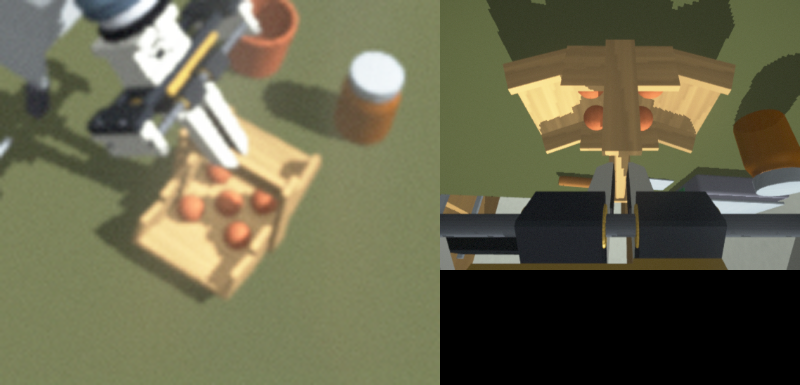

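The bar is held with the opening at 9.2 mm, and both views show the pads flat on the crossbar with the balls still inside. Next I'll plan the lift, the carry over the hopper and the roll.

```bash
cat >> chk.py <<'E'
R0=R.from_quat([.93,.08,.031,.358]);Z0=R0.as_matrix()[:,2];RT0=R.from_euler("z",np.arctan2(Z0[1],Z0[0])+np.pi/2)
def trugrot(rho): return R0*R.from_euler("z",rho)*R0.inv()*RT0
def tcp_for_corner(rho,C,zg):
    c=trugrot(rho).apply([.092,-.055,-.062]);return np.array([C[0]-c[0],C[1]-c[1],zg])+.0188*Z0
E
python3 - <<'E'
from chk import *
s=state();p=s["tcp_pos"];C=(.54,.0);zg=.326
A=p+[0,0,.237];w=[(A,0)]
d=np.radians
w.append((tcp_for_corner(d(-30),C,zg),0))
w.append((tcp_for_corner(d(-30),C,zg),d(-30)))
for a,b in ((-30,-40),(-40,-50),(-50,-60),(-60,-70),(-70,-80)): w.append((tcp_for_corner(d(b),C,zg),d(b-a)))
path(w,[8,8,4,2,2,2,2,2])
E
```

```text
err 0.0000 vmax [0.01 0.39 0.39 0.55 0.41 0.76] q [-0.32  0.14  1.64 -0.73  1.09 -0.23]
step 0.0296 [[0.0, 0.0199, -0.022, 0.0], [0.0, 0.0199, -0.022, 0.0], [0.0, 0.0199, -0.022, 0.0], [0.0, 0.0199, -0.022, 0.0], [0.0, 0.0199, -0.022, 0.0], [0.0, 0.0199, -0.022, 0.0], [0.0, 0.0199, -0.022, 0.0], [0.0, 0.0199, -0.022, 0.0]]
err 0.0000 vmax [0.67 0.16 0.19 0.1  0.45 0.49] q [ 0.32  0.13  1.65 -0.73  1.51  0.25]
step 0.0384 [[-0.0026, -0.0285, -0.0255, 0.0], [-0.0026, -0.0285, -0.0255, 0.0], [-0.0026, -0.0285, -0.0255, 0.0], [-0.0026, -0.0285, -0.0255, 0.0], [-0.0026, -0.0285, -0.0255, 0.0], [-0.0026, -0.0285, -0.0255, 0.0], [-0.0026, -0.0285, -0.0255, 0.0], [-0.0026, -0.0285, -0.0255, 0.0]]
err 0.0000 vmax [0.   0.   0.   0.   0.   1.05] q [ 0.32  0.13  1.65 -0.73  1.51 -0.27]
step 0.0000 [[0.0, 0.0, 0.0, np.float64(-0.1309)], [0.0, 0.0, 0.0, np.float64(-0.1309)], [0.0, 0.0, 0.0, np.float64(-0.1309)], [0.0, 0.0, 0.0, np.float64(-0.1309)]]
err 0.0000 vmax [0.09 0.04 0.05 0.01 0.05 0.77] q [ 0.3   0.14  1.64 -0.73  1.5  -0.47]
step 0.0067 [[0.0022, 0.0054, 0.0033, np.float64(-0.0873)], [0.0018, 0.0056, 0.0033, np.float64(-0.0873)]]
err 0.0000 vmax [0.08 0.06 0.07 0.01 0.04 0.76] q [ 0.28  0.16  1.62 -0.73  1.49 -0.66]
step 0.0071 [[0.0024, 0.006, 0.0028, np.float64(-0.0873)], [0.0019, 0.0062, 0.0028, np.float64(-0.0873)]]
err 0.0000 vmax [0.07 0.08 0.09 0.01 0.03 0.76] q [ 0.26  0.18  1.6  -0.74  1.48 -0.85]
step 0.0074 [[0.0023, 0.0067, 0.0023, np.float64(-0.0873)], [0.0017, 0.0068, 0.0023, np.float64(-0.0873)]]
err 0.0000 vmax [0.05 0.09 0.11 0.01 0.02 0.75] q [ 0.25  0.2   1.57 -0.74  1.48 -1.03]
step 0.0077 [[0.0021, 0.0072, 0.0017, np.float64(-0.0873)], [0.0014, 0.0074, 0.0017, np.float64(-0.0873)]]
err 0.0000 vmax [0.03 0.1  0.13 0.   0.   0.74] q [ 0.24  0.22  1.54 -0.74  1.48 -1.22]
step 0.0079 [[0.0016, 0.0077, 0.001, np.float64(-0.0873)], [0.0009, 0.0078, 0.001, np.float64(-0.0873)]]
```

Lift with a soft start and stop, then carry.

Call:
play_rows:
  plan:
    - [[0,0.008,-0.0088,0],[0,0.018,-0.02,0],[0,0.026,-0.0287,0],[0,0.028,-0.031,0],[0,0.028,-0.031,0],[0,0.026,-0.0287,0],[0,0.018,-0.02,0],[0,0.008,-0.0088,0]]

```text
time: 15.4
tcp_pos: [0.5332, -0.3033, 0.3163]
tool_rot: [0.93, 0.079, 0.032, 0.358]
contact_force: [-0.1, 0.8, -4.2]
gripper_width: 0.0093
```

Call:
play_rows:
  plan:
    - [[-0.001,-0.011,-0.01,0],[-0.0023,-0.0257,-0.023,0],[-0.0033,-0.0371,-0.0332,0],[-0.0036,-0.04,-0.0357,0],[-0.0036,-0.04,-0.0357,0],[-0.0033,-0.0371,-0.0332,0],[-0.0023,-0.0257,-0.023,0],[-0.001,-0.011,-0.01,0]]

```text
time: 16.4
tcp_pos: [0.4598, -0.0037, 0.3119]
tool_rot: [0.93, 0.082, 0.03, 0.358]
contact_force: [0.5, -0.7, -3.2]
gripper_width: 0.0092
```

```bash
python3 - <<'E'
from chk import *
s=st();print(s["tcp_pos"]-tcp_for_corner(np.radians(-30),(.54,0),.326))
cv2.imwrite("pics/carry_s.png",0*np.zeros((2,2)))
a=cv2.resize(grab_frame("side")[90:290,130:330,::-1],(400,400),interpolation=cv2.INTER_CUBIC);b=cv2.resize(grab_frame("top")[100:300,150:350,::-1],(400,400),interpolation=cv2.INTER_CUBIC)
cv2.imwrite("pics/carry.png",np.hstack([a,b]))
E
```

```text
t16.40 q [ 0.324  0.133  1.649 -0.727  1.514  0.25 ] p [ 0.4598 -0.0037  0.3119] F [ 0.53 -0.7  -3.19] w0.0092
tool xyz cols [[0.985, 0.13, 0.115], [0.174, -0.73, -0.661], [-0.002, 0.671, -0.742]]
[-0.00062486  0.00166619 -0.00015668][ WARN:0@0.334] global loadsave.cpp:1063 imwrite_ Unsupported depth image for selected encoder is fallbacked to CV_8U.
```

View pics/carry.png

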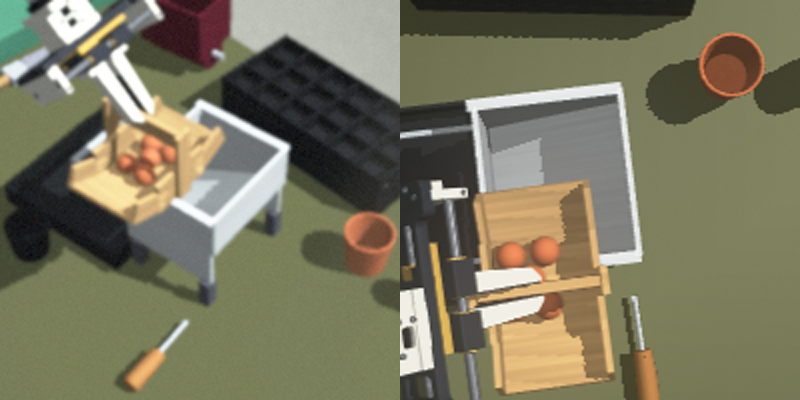

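The side and top views show the trug held above the hopper with all five balls in it and its +x lip over the mouth. Now I'll roll it, keeping the lip corner over the middle of the hopper.

Call:
play_rows:
  plan:
    - [[0,0,0,-0.131],[0,0,0,-0.131],[0,0,0,-0.131],[0,0,0,-0.131],[0.0022,0.0054,0.0033,-0.0873],[0.0018,0.0056,0.0033,-0.0873],[0.0024,0.006,0.0028,-0.0873],[0.0019,0.0062,0.0028,-0.0873]]

```text
time: 17.5
tcp_pos: [0.4844, -0.0217, 0.3131]
tool_rot: [0.808, 0.466, -0.124, 0.338]
contact_force: [-0.2, 0.4, -4.1]
gripper_width: 0.0092
```

Call:
play_rows:
  plan:
    - [[0.0023,0.0067,0.0023,-0.0873],[0.0017,0.0068,0.0023,-0.0873],[0.0021,0.0072,0.0017,-0.0873],[0.0014,0.0074,0.0017,-0.0873],[0.0016,0.0077,0.001,-0.0873],[0.0009,0.0078,0.001,-0.0873],[0,0,0,0],[0,0,0,0]]

```text
time: 18.5
tcp_pos: [0.5291, -0.0281, 0.3131]
tool_rot: [0.661, 0.658, -0.207, 0.294]
contact_force: [-0.1, -1.2, -3.4]
gripper_width: 0.0091
```

Call:
play_rows:
  plan:
    - [[0,0,0,-0.0873],[0,0,0,-0.0873],[0,0,0,0],[0,0,0,0],[0,0,0,0],[0,0,0,0],[0,0,0,0],[0,0,0,0]]

```text
time: 19.5
tcp_pos: [0.5295, -0.0273, 0.3134]
tool_rot: [0.601, 0.714, -0.231, 0.275]
contact_force: [-0.2, -1.3, -3.5]
gripper_width: 0.0091
```

```bash
python3 - <<'E'
from chk import *
s=st()
a=cv2.resize(grab_frame("side")[90:290,130:330,::-1],(400,400),interpolation=cv2.INTER_CUBIC);b=cv2.resize(grab_frame("top")[100:300,150:350,::-1],(400,400),interpolation=cv2.INTER_CUBIC)
cv2.imwrite("pics/pour.png",np.hstack([a,b]))
E
```

```text
t19.50 q [ 0.24   0.223  1.534 -0.737  1.478 -1.395] p [ 0.5295 -0.0273  0.3134] F [-0.16 -1.33 -3.46] w0.0091
tool xyz cols [[-0.127, 0.985, 0.115], [0.73, 0.171, -0.661], [-0.671, 0.0, -0.741]]
```

View pics/pour.png

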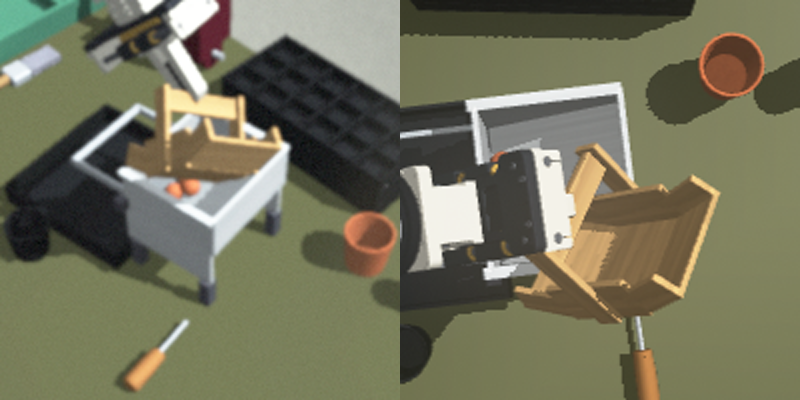

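The balls can be seen in the hopper (side view, about 180,188) and the trug's floor looks bare. I'll raise it, roll back upright, and return to the original spot.

```bash
python3 - <<'E'
from chk import *
s=state();p=s["tcp_pos"];d=np.radians
B=np.array([.5332,-.3033,.325])
path([(p+[0,0,.05],0),(p+[-.05,-.03,.05],d(90)),(B,0),(B-[0,0,.20],0)],[2,10,8,8])
E
```

```text
err 0.0000 vmax [0.01 0.11 0.37 0.02 0.34 0.32] q [ 0.24  0.2   1.44 -0.73  1.56 -1.47]
step 0.0250 [[-0.0168, -0.0, -0.0185, 0.0], [-0.0168, -0.0, -0.0185, 0.0]]
err 0.0000 vmax [0.03 0.09 0.11 0.   0.03 1.25] q [ 0.2   0.09  1.57 -0.74  1.52  0.08]
step 0.0058 [[-0.0016, -0.0054, 0.0014, np.float64(0.1571)], [-0.0024, -0.0051, 0.0014, np.float64(0.1571)], [-0.0032, -0.0047, 0.0014, np.float64(0.1571)], [-0.0039, -0.0041, 0.0014, np.float64(0.1571)], [-0.0045, -0.0035, 0.0014, np.float64(0.1571)], [-0.0049, -0.0027, 0.0014, np.float64(0.1571)], [-0.0053, -0.0019, 0.0014, np.float64(0.1571)], [-0.0056, -0.0011, 0.0014, np.float64(0.1571)], [-0.0057, -0.0002, 0.0014, np.float64(0.1571)], [-0.0056, 0.0007, 0.0014, np.float64(0.1571)]]
err 0.0000 vmax [0.55 0.15 0.17 0.06 0.44 0.34] q [-0.32  0.13  1.62 -0.72  1.11 -0.25]
step 0.0318 [[0.0013, 0.0201, 0.0247, 0.0], [0.0013, 0.0201, 0.0247, 0.0], [0.0013, 0.0201, 0.0247, 0.0], [0.0013, 0.0201, 0.0247, 0.0], [0.0013, 0.0201, 0.0247, 0.0], [0.0013, 0.0201, 0.0247, 0.0], [0.0013, 0.0201, 0.0247, 0.0], [0.0013, 0.0201, 0.0247, 0.0]]
err 0.0000 vmax [0.   0.29 0.34 0.39 0.35 0.56] q [-0.32  0.34  1.89 -0.99  0.79  0.19]
step 0.0250 [[0.0, -0.0168, 0.0185, 0.0], [0.0, -0.0168, 0.0185, 0.0], [0.0, -0.0168, 0.0185, 0.0], [0.0, -0.0168, 0.0185, 0.0], [0.0, -0.0168, 0.0185, 0.0], [0.0, -0.0168, 0.0185, 0.0], [0.0, -0.0168, 0.0185, 0.0], [0.0, -0.0168, 0.0185, 0.0]]
```

Call:
play_rows:
  plan:
    - [[-0.0168,0,-0.0185,0],[-0.0168,0,-0.0185,0],[-0.0016,-0.0054,0.0014,0.157],[-0.0024,-0.0051,0.0014,0.157],[-0.0032,-0.0047,0.0014,0.157],[-0.0039,-0.0041,0.0014,0.157],[-0.0045,-0.0035,0.0014,0.157],[-0.005,-0.0027,0.0014,0.157]]

```text
time: 20.6
tcp_pos: [0.4993, -0.0456, 0.3636]
tool_rot: [0.86, 0.362, -0.081, 0.35]
contact_force: [-0.5, 0.1, -3.2]
gripper_width: 0.0092
```

Call:
play_rows:
  plan:
    - [[-0.0053,-0.002,0.0014,0.157],[-0.0056,-0.001,0.0014,0.157],[-0.0057,0,0.0014,0.157],[-0.0056,0.0007,0.0014,0.158],[0.0013,0.02,0.0247,0],[0.0013,0.02,0.0247,0],[0.0013,0.02,0.0247,0],[0.0013,0.02,0.0247,0]]

```text
time: 21.6
tcp_pos: [0.506, -0.1815, 0.344]
tool_rot: [0.93, 0.08, 0.031, 0.358]
contact_force: [1.4, 0.7, -2.9]
gripper_width: 0.0094
```

Call:
play_rows:
  plan:
    - [[0.0013,0.02,0.0247,0],[0.0013,0.02,0.0247,0],[0.0013,0.02,0.0247,0],[0.0013,0.02,0.0247,0],[0,-0.0168,0.0185,0],[0,-0.0168,0.0185,0],[0,-0.0168,0.0185,0],[0,-0.0168,0.0185,0]]

```text
time: 22.6
tcp_pos: [0.5324, -0.3034, 0.2238]
tool_rot: [0.93, 0.08, 0.03, 0.358]
contact_force: [0.0, 0.4, -3.3]
gripper_width: 0.0089
```

```bash
python3 - <<'E'
from chk import *
s=st()
a=cv2.resize(grab_frame("side")[190:340,205:355,::-1],(400,400),interpolation=cv2.INTER_CUBIC);b=cv2.resize(grab_frame("top")[120:270,170:320,::-1],(400,400),interpolation=cv2.INTER_CUBIC)
cv2.imwrite("pics/back.png",np.hstack([a,b]))
E
```

```text
t22.60 q [-0.317  0.213  1.779 -0.825  0.939 -0.055] p [ 0.5324 -0.3034  0.2238] F [ 0.05  0.43 -3.32] w0.0089
tool xyz cols [[0.985, 0.127, 0.114], [0.171, -0.73, -0.661], [-0.001, 0.671, -0.741]]
```

View pics/back.png

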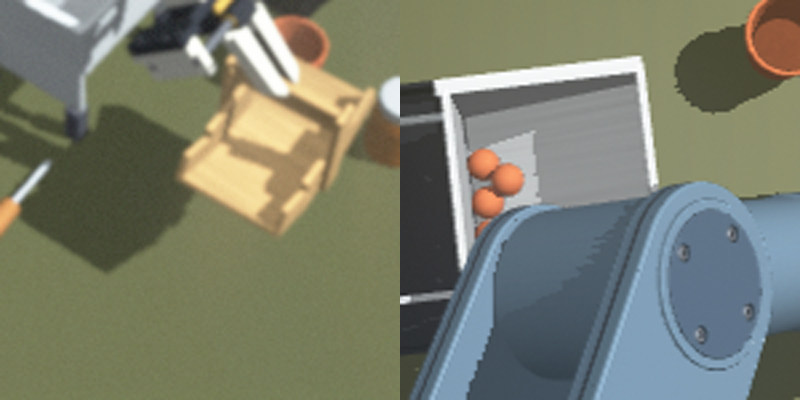

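The side view shows the trug empty. The top view shows at least four balls resting against the hopper's gate side, and the arm hides the rest of that area. Lowering the trug.

Call:
play_rows:
  plan:
    - [[0,-0.0135,0.0148,0],[0,-0.0135,0.0148,0],[0,-0.0135,0.0148,0],[0,-0.0135,0.0148,0],[0,-0.0135,0.0148,0],[0,-0.0068,0.0074,0],[0,-0.0068,0.0074,0],[0,0,0,0]]

```text
time: 23.7
tcp_pos: [0.5327, -0.3028, 0.1042]
tool_rot: [0.93, 0.08, 0.031, 0.358]
contact_force: [-1.4, 0.2, -3.7]
gripper_width: 0.0091
```

Call:
play_rows:
  plan:
    - [[0,-0.0017,0.0019,0],[0,-0.0017,0.0019,0],[0,-0.0017,0.0019,0],[0,-0.0017,0.0019,0],[0,0,0,0],[0,0,0,0],[0,0,0,0],[0,0,0,0]]

```text
time: 24.7
tcp_pos: [0.5328, -0.3028, 0.0943]
tool_rot: [0.93, 0.08, 0.031, 0.358]
contact_force: [-0.0, 0.1, -3.4]
gripper_width: 0.0095
```

Call:
play_rows:
  plan:
    - [[0,-0.0017,0.0019,0],[0,-0.0017,0.0019,0],[0,-0.0017,0.0019,0],[0,-0.0017,0.0019,0],[0,-0.001,0.0011,0],[0,-0.001,0.0011,0],[0,0,0,0],[0,0,0,0]]

```text
time: 25.7
tcp_pos: [0.5328, -0.3029, 0.0811]
tool_rot: [0.93, 0.08, 0.031, 0.358]
contact_force: [0.3, -0.2, -3.1]
gripper_width: 0.009
```

Call:
play_rows:
  plan:
    - [[0,-0.001,0.0011,0],[0,-0.001,0.0011,0],[0,-0.001,0.0011,0],[0,0,0,0],[0,0,0,0],[0,0,0,0],[0,0,0,0],[0,0,0,0]]

```text
time: 26.7
tcp_pos: [0.5328, -0.3029, 0.0767]
tool_rot: [0.93, 0.08, 0.031, 0.358]
contact_force: [-0.4, -0.3, -2.0]
gripper_width: 0.0091
```

Call:
play_rows:
  plan:
    - [[0,-0.001,0.0011,0],[0,0,0,0],[0,0,0,0],[0,0,0,0],[0,0,0,0],[0,0,0,0],[0,0,0,0],[0,0,0,0]]
  claw: -1

```text
time: 27.7
tcp_pos: [0.5328, -0.3028, 0.0751]
tool_rot: [0.93, 0.08, 0.031, 0.358]
contact_force: [-1.2, -0.7, 0.0]
gripper_width: 0.0847
```

```bash
python3 - <<'E'
from chk import *
st()
hd=np.array([.532,.194,.126])
s=state();p=s["tcp_pos"];r=R.from_quat(s["tool_rot"]);z=r.as_matrix()[:,2]
# lever poses at angles, tool rolled so that tool x perpendicular to bar
b=np.array([np.cos(.146),np.sin(.146),0]);yh=np.array([-np.sin(.146),np.cos(.146),0]);h0=np.array([.559,.008,.126])+.078*yh
x=np.cross(b,z);x/=np.linalg.norm(x);x0=r.as_matrix()[:,0];y0=r.as_matrix()[:,1]
for sg in(1,-1):
  rho=np.arctan2(sg*x@y0,sg*x@x0);rr=r*R.from_euler("z",rho)
  for a in (0,25,50):
    c=h0+.11*(np.cos(np.radians(a))*yh+[0,0,np.sin(np.radians(a))])
    q,e=ik(c+.0188*z,rr);print("rho",rho.round(2),"x",rr.as_matrix()[:,0].round(2),a,c.round(3),e.round(4),q.round(2))
E
```

```text
t27.70 q [-0.316  0.42   1.935 -1.099  0.728  0.349] p [ 0.5328 -0.3028  0.0751] F [-1.2  -0.66  0.02] w0.0847
tool xyz cols [[0.985, 0.127, 0.115], [0.171, -0.73, -0.661], [0.0, 0.671, -0.741]]
rho -1.55 x [-0.11  0.73 -0.67] 0 [0.532 0.194 0.126] 0.0 [ 0.56  0.61  1.47 -0.68  1.44 -0.94]
rho -1.55 x [-0.11  0.73 -0.67] 25 [0.533 0.184 0.172] 0.0 [ 0.55  0.55  1.44 -0.68  1.5  -1.  ]
rho -1.55 x [-0.11  0.73 -0.67] 50 [0.537 0.155 0.21 ] 0.0 [ 0.51  0.49  1.44 -0.69  1.52 -1.07]
rho 1.59 x [ 0.11 -0.73  0.67] 0 [0.532 0.194 0.126] 0.0 [ 0.56  0.61  1.47 -0.68  1.44  2.2 ]
rho 1.59 x [ 0.11 -0.73  0.67] 25 [0.533 0.184 0.172] 0.0 [ 0.55  0.55  1.44 -0.68  1.5   2.14]
rho 1.59 x [ 0.11 -0.73  0.67] 50 [0.537 0.155 0.21 ] 0.0 [ 0.51  0.49  1.44 -0.69  1.52  2.07]
```

The trug is released: the force is about 0 and the fingers are at 85 mm. I'll back out along the tool axis and check.

Call:
play_rows:
  plan:
    - [[0,0,0,0],[0,0,-0.008,0],[0,0,-0.016,0],[0,0,-0.02,0],[0,0,-0.02,0],[0,0,-0.02,0],[0,0,-0.02,0],[0,0,-0.02,0]]

```text
time: 28.7
tcp_pos: [0.5184, -0.2196, 0.1684]
tool_rot: [0.93, 0.08, 0.031, 0.358]
contact_force: [-0.1, 0.1, 0.4]
gripper_width: 0.0929
```

```bash
python3 - <<'E'
from chk import *
s=st();p=s["tcp_pos"];z=R.from_quat(s["tool_rot"]).as_matrix()[:,2]
hd=np.array([.532,.194,.126])
a=cv2.resize(grab_frame("side")[90:330,150:390,::-1],(400,400),interpolation=cv2.INTER_CUBIC);b=cv2.resize(grab_frame("top")[120:270,120:400,::-1],(400,214),interpolation=cv2.INTER_CUBIC)
cv2.imwrite("pics/rel.png",np.hstack([a,np.pad(b,((0,186),(0,0),(0,0)))]))
path([(np.array([.5,-.02,.42]),-.7),(np.array([.5,.28,.38]),-.85),(hd-.10*z,0),(hd+.0188*z,0)],[8,8,8,8])
E
```

```text
t28.70 q [-0.151  0.254  1.883 -0.894  0.954  0.199] p [ 0.5184 -0.2196  0.1684] F [-0.1   0.08  0.41] w0.0929
tool xyz cols [[0.985, 0.127, 0.116], [0.172, -0.731, -0.661], [0.001, 0.671, -0.741]]
err 0.0000 vmax [0.43 0.32 0.67 0.37 0.72 1.  ] q [ 0.27  0.14  1.39 -0.74  1.67 -0.66]
step 0.0401 [[0.002, 0.0025, -0.04, -0.0875], [0.0018, 0.0027, -0.04, -0.0875], [0.0015, 0.0028, -0.04, -0.0875], [0.0013, 0.003, -0.04, -0.0875], [0.001, 0.0031, -0.04, -0.0875], [0.0007, 0.0031, -0.04, -0.0875], [0.0005, 0.0032, -0.04, -0.0875], [0.0002, 0.0032, -0.04, -0.0875]]
err 0.0000 vmax [0.56 0.48 0.67 0.06 0.36 0.7 ] q [ 0.71  0.52  0.94 -0.69  2.01 -1.2 ]
step 0.0378 [[0.0247, -0.0193, -0.0211, -0.1062], [0.0267, -0.0166, -0.0211, -0.1062], [0.0283, -0.0137, -0.0211, -0.1062], [0.0296, -0.0106, -0.0211, -0.1062], [0.0305, -0.0074, -0.0211, -0.1062], [0.0311, -0.0041, -0.0211, -0.1062], [0.0314, -0.0008, -0.0211, -0.1062], [0.0313, 0.0025, -0.0211, -0.1062]]
err 0.0000 vmax [0.04 0.13 0.39 0.1  0.34 0.25] q [ 0.67  0.6   1.25 -0.64  1.68 -0.99]
step 0.0228 [[0.013, 0.0017, 0.0186, 0.0], [0.013, 0.0017, 0.0186, 0.0], [0.013, 0.0017, 0.0186, 0.0], [0.013, 0.0017, 0.0186, 0.0], [0.013, 0.0017, 0.0186, 0.0], [0.013, 0.0017, 0.0186, 0.0], [0.013, 0.0017, 0.0186, 0.0], [0.013, 0.0017, 0.0186, 0.0]]
err 0.0000 vmax [0.11 0.03 0.25 0.06 0.25 0.06] q [ 0.57  0.6   1.47 -0.68  1.44 -0.93]
step 0.0149 [[0.0, -0.0, 0.0148, 0.0], [0.0, -0.0, 0.0148, 0.0], [0.0, -0.0, 0.0148, 0.0], [0.0, -0.0, 0.0148, 0.0], [0.0, -0.0, 0.0148, 0.0], [0.0, -0.0, 0.0148, 0.0], [0.0, -0.0, 0.0148, 0.0], [0.0, -0.0, 0.0148, 0.0]]
```

View pics/rel.png

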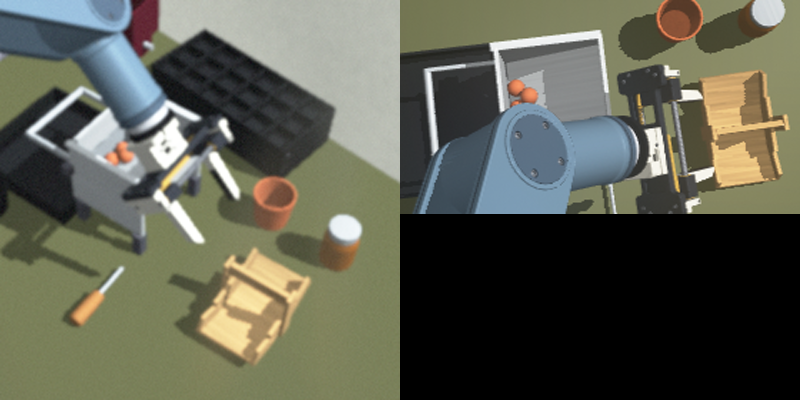

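The trug stands upright and empty where it was, and the bystanders haven't moved. The balls are still against the gate. Now on to the lever, with a climb first and the roll after.

Call:
play_rows:
  plan:
    - [[0.002,0.0025,-0.04,0],[0.002,0.0025,-0.04,0],[0.002,0.0025,-0.04,0],[0.002,0.0025,-0.04,0],[0.001,0.0031,-0.04,-0.175],[0.001,0.0031,-0.04,-0.175],[0.0005,0.0032,-0.04,-0.175],[0,0.0032,-0.04,-0.175]]

```text
time: 29.8
tcp_pos: [0.4976, -0.0219, 0.4195]
tool_rot: [0.845, 0.397, -0.095, 0.347]
contact_force: [0.5, -0.0, -0.3]
gripper_width: 0.093
```

Call:
play_rows:
  plan:
    - [[0.0247,-0.0193,-0.0211,-0.1062],[0.0267,-0.0166,-0.0211,-0.1062],[0.0283,-0.0137,-0.0211,-0.1062],[0.0296,-0.0106,-0.0211,-0.1062],[0.0305,-0.0074,-0.0211,-0.1062],[0.0311,-0.0041,-0.0211,-0.1062],[0.0314,-0.0008,-0.0211,-0.1062],[0.0313,0.0025,-0.0211,-0.1062]]

```text
time: 30.8
tcp_pos: [0.4984, 0.2785, 0.3783]
tool_rot: [0.607, 0.709, -0.229, 0.277]
contact_force: [0.1, -0.8, 1.2]
gripper_width: 0.093
```

```bash
python3 - <<'E'
from chk import *
s=st();z=R.from_quat(s["tool_rot"]).as_matrix()[:,2]
hd=np.array([.532,.194,.126])
path([(hd-.10*z,0),(hd-.03*z,0)],[8,8])
im=grab_frame("top");cv2.imwrite("pics/lev.png",cv2.resize(im[130:280,100:320,::-1],None,fx=3.6,fy=3.6,interpolation=cv2.INTER_CUBIC))
E
```

```text
t30.80 q [ 0.713  0.519  0.949 -0.687  2.005 -1.204] p [0.4984 0.2785 0.3783] F [ 0.06 -0.76  1.23] w0.0930
tool xyz cols [[-0.11, 0.987, 0.115], [0.733, 0.158, -0.662], [-0.671, 0.011, -0.741]]
err 0.0000 vmax [0.05 0.13 0.38 0.1  0.34 0.23] q [ 0.67  0.6   1.24 -0.63  1.68 -1.  ]
step 0.0226 [[0.013, 0.0021, 0.0183, 0.0], [0.013, 0.0021, 0.0183, 0.0], [0.013, 0.0021, 0.0183, 0.0], [0.013, 0.0021, 0.0183, 0.0], [0.013, 0.0021, 0.0183, 0.0], [0.013, 0.0021, 0.0183, 0.0], [0.013, 0.0021, 0.0183, 0.0], [0.013, 0.0021, 0.0183, 0.0]]
err 0.0000 vmax [0.06 0.01 0.15 0.03 0.15 0.04] q [ 0.61  0.6   1.38 -0.65  1.54 -0.97]
step 0.0088 [[-0.0, 0.0, 0.0088, 0.0], [-0.0, 0.0, 0.0088, 0.0], [-0.0, 0.0, 0.0088, 0.0], [-0.0, 0.0, 0.0088, 0.0], [-0.0, 0.0, 0.0088, 0.0], [-0.0, 0.0, 0.0088, 0.0], [-0.0, 0.0, 0.0088, 0.0], [-0.0, 0.0, 0.0088, 0.0]]
```

View pics/lev.png

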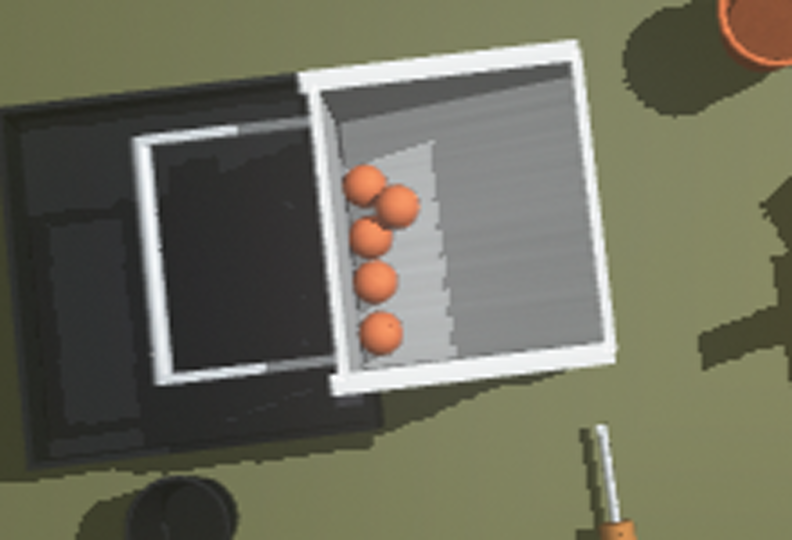

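The unobstructed view shows all five balls in the hopper against the shut gate at about (345–420, 165–335). The lever bar runs from (142,140) to (163,382), which matches my handle estimate. Approaching it now.

Call:
play_rows:
  plan:
    - [[0.013,0.0021,0.0183,0],[0.013,0.0021,0.0183,0],[0.013,0.0021,0.0183,0],[0.013,0.0021,0.0183,0],[0.013,0.0021,0.0183,0],[0.013,0.0021,0.0183,0],[0.013,0.0021,0.0183,0],[0.013,0.0021,0.0183,0]]

```text
time: 31.85
tcp_pos: [0.5209, 0.2591, 0.1998]
tool_rot: [0.608, 0.708, -0.229, 0.278]
contact_force: [0.1, 0.1, 0.0]
gripper_width: 0.0929
```

Call:
play_rows:
  plan:
    - [[0,0,0.016,0],[0,0,0.016,0],[0,0,0.016,0],[0,0,0.016,0],[0,0,0.016,0],[0,0,0.016,0],[0,0,0.016,0],[0,0,0.007,0]]

```text
time: 32.85
tcp_pos: [0.5343, 0.1798, 0.1117]
tool_rot: [0.608, 0.708, -0.229, 0.277]
contact_force: [-0.5, 0.4, 0.3]
gripper_width: 0.0929
```

```bash
python3 - <<'E'
from chk import *
s=st();m=R.from_quat(s["tool_rot"]).as_matrix();z=m[:,2]
hd=back("top",(142.4,202.5),.126,1);print(hd,"bar in tool frame rel. grasp pt",(m.T@(hd-(s["tcp_pos"]-.0188*z))).round(4))
E
```

```text
t32.85 q [ 0.563  0.606  1.467 -0.676  1.438 -0.936] p [0.5343 0.1798 0.1117] F [-0.49  0.41  0.26] w0.0929
tool xyz cols [[-0.106, 0.988, 0.114], [0.734, 0.155, -0.662], [-0.671, 0.013, -0.741]]
[0.53163709 0.19668726 0.126     ] bar in tool frame rel. grasp pt [ 0.0031  0.0001 -0.0033]
```

Call:
play_rows:
  plan:
    - [[0,0,0,0],[0,0,0,0],[0,0,0,0],[0,0,0,0],[0,0,0,0],[0,0,0,0],[0,0,0,0],[0,0,0,0]]
  claw: 1
  newtons: 15

```text
time: 33.85
tcp_pos: [0.5345, 0.1808, 0.1126]
tool_rot: [0.608, 0.708, -0.229, 0.278]
contact_force: [-0.1, 0.0, -0.5]
gripper_width: 0.0176
```

Call:
play_rows:
  plan:
    - [[0,0,0,0],[0,0,0,0],[0,0,0,0],[0,0,0,0],[0,0,0,0],[0,0,0,0],[0,0,0,0],[0,0,0,0]]

```text
time: 34.85
tcp_pos: [0.535, 0.1832, 0.1127]
tool_rot: [0.608, 0.708, -0.226, 0.277]
contact_force: [-1.5, 8.2, 2.1]
gripper_width: 0.0005
```

```bash
python3 - <<'E'
from chk import *
s=st();z=R.from_quat(s["tool_rot"]).as_matrix()[:,2]
yh=np.array([-np.sin(.146),np.cos(.146),0]);p=s["tcp_pos"]
L=lambda a:.11*(np.cos(a)*yh+[0,0,np.sin(a)])
A=np.linspace(0,np.radians(50),17)
m=R.from_quat(s["tool_rot"]).as_matrix()
print([[round(v,4) for v in m.T@(L(b)-L(a))] for a,b in zip(A,A[1:])])
print((p+L(A[-1])-L(0)).round(4))
E
```

```text
t34.85 q [ 0.566  0.605  1.463 -0.674  1.438 -0.937] p [0.535  0.1832 0.1127] F [-1.5   8.17  2.11] w0.0005
tool xyz cols [[-0.106, 0.987, 0.117], [0.737, 0.157, -0.658], [-0.668, 0.017, -0.744]]
[[np.float64(-0.0041), np.float64(0.0001), np.float64(-0.0044)], [np.float64(-0.0044), np.float64(0.0001), np.float64(-0.0041)], [np.float64(-0.0046), np.float64(0.0001), np.float64(-0.0039)], [np.float64(-0.0048), np.float64(0.0001), np.float64(-0.0036)], [np.float64(-0.005), np.float64(0.0001), np.float64(-0.0034)], [np.float64(-0.0051), np.float64(0.0001), np.float64(-0.0031)], [np.float64(-0.0053), np.float64(0.0001), np.float64(-0.0028)], [np.float64(-0.0055), np.float64(0.0001), np.float64(-0.0025)], [np.float64(-0.0056), np.float64(0.0001), np.float64(-0.0022)], [np.float64(-0.0057), np.float64(0.0001), np.float64(-0.0019)], [np.float64(-0.0058), np.float64(0.0), np.float64(-0.0016)], [np.float64(-0.0059), np.float64(0.0), np.float64(-0.0013)], [np.float64(-0.0059), np.float64(0.0), np.float64(-0.0009)], [np.float64(-0.006), np.float64(0.0), np.float64(-0.0006)], [np.float64(-0.006), np.float64(0.0), np.float64(-0.0003)], [np.float64(-0.006), np.float64(0.0), np.float64(0.0)]]
[0.5407 0.1444 0.197 ]
```

The fingers closed to 0.5 mm with about 8 N on the tool, so the bar slipped out of the grip. I need a look.

```bash
python3 - <<'E'
from chk import *
s=st();p=s["tcp_pos"]
ps=proj("side",p);pt=proj("top",p);print("tcp side",ps,"top",pt)
def crop(n,c,h,w):
    im=grab_frame(n);y,x=int(c[1]-h//2),int(c[0]-w//2);print(n,x,y);return cv2.resize(im[y:y+h,x:x+w,::-1],(400,400*h//w),interpolation=cv2.INTER_CUBIC)
a=crop("side",ps,90,100);b=crop("top",pt,90,100);w=cv2.resize(grab_frame("wrist")[:,:,::-1],(320,240))
c=np.vstack([np.hstack([a,b]),np.pad(w,((0,0),(0,480),(0,0)))]);cv2.imwrite("pics/slip.png",c);print(c.shape)
E
```

```text
t34.85 q [ 0.566  0.605  1.463 -0.674  1.438 -0.937] p [0.535  0.1832 0.1127] F [-1.5   8.17  2.11] w0.0005
tool xyz cols [[-0.106, 0.987, 0.117], [0.737, 0.157, -0.658], [-0.668, 0.017, -0.744]]
tcp side [186.66500068 161.89734452] top [150.1374529  201.34915371]
side 136 116
top 100 156
(600, 800, 3)
```

View pics/slip.png

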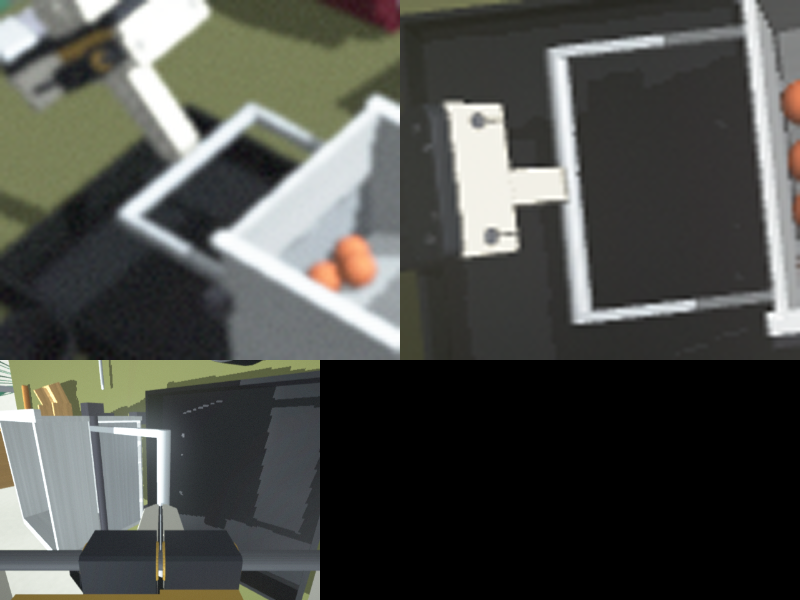

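The side crop shows the white fingertip ending at about (195,158) and the top crop at about (565,185). Both are on the bar, yet the calibrated TCP projects past it. I'll triangulate the visible tip and check the same thing against the earlier trug picture.

```bash
python3 - <<'E'
from chk import *
def tri(us,ut):
    Ps=[]
    for n in("side","top"):
        f,cx,cy,T=cal(n);Ps.append(np.array([[f,0,cx],[0,f,cy],[0,0,1]])@T[:3])
    X=cv2.triangulatePoints(*Ps,np.array(us,float).reshape(2,1),np.array(ut,float).reshape(2,1)).ravel();X=X[:3]/X[3];return X
s=state();r=R.from_quat(s["tool_rot"]);p=s["tcp_pos"]
X=tri((184.8,155.5),(141.3,202.3));print("visible tip",X.round(4),"in tool",r.inv().apply(X-p).round(4),"reproj",proj("side",X),proj("top",X))
for n in("side","top"):
  for k in (0,-.0188,-.04): print(n,k,proj(n,p+r.apply([-.01,0,k])).round(1), proj(n,p+r.apply([0,0,k])).round(1))
# earlier pre-grasp: tips expected
p1=np.array([.5256,-.2651,.1187]);r1=R.from_quat([.93,.08,.03,.358])
for sx in(-1,1): print("pre tip inner/outer",proj("side",p1+r1.apply([sx*.0465,0,0])).round(1),proj("side",p1+r1.apply([sx*.064,0,0])).round(1))
print("seen (305.5,228.4),(285.5,254.5)")
np.save("/tmp/x.npy",X)
# bar segment, from known wrist image
f,cx,cy,T=cal("wrist");print("wrist: tcp",proj("wrist",p).round(0),"grasp",proj("wrist",p+r.apply([0,0,-.0188])).round(0),"bar ends",[proj("wrist",np.array([.5316,.1967,.126])+t*np.array([.989,.1455,0])).round(0) for t in(-.075,0,.075)])
w=grab_frame("wrist")[200:384,120:400,::-1];cv2.imwrite("pics/w.png",cv2.resize(w,None,fx=2.6,fy=2.6,interpolation=cv2.INTER_CUBIC))
E
```

```text
visible tip [0.5347 0.1945 0.1327] in tool [-0.005   0.0018 -0.0223] reproj [183.5846721  155.37267601] [142.67913292 200.98888991]
side 0 [188.4 161.4] [186.7 161.9]
side -0.0188 [184.7 156.4] [183.  156.9]
side -0.04 [180.6 150.7] [178.9 151.3]
top 0 [152.8 200.8] [150.2 201.4]
top -0.0188 [145.5 201.4] [142.8 202. ]
top -0.04 [137.  202.1] [134.3 202.7]
pre tip inner/outer [288.2 261.5] [284.6 266.3]
pre tip inner/outer [306.4 237.1] [309.7 232.7]
seen (305.5,228.4),(285.5,254.5)
wrist: tcp [258. 230.] grasp [258. 243.] bar ends [array([260., 112.]), array([260., 242.]), array([260., 342.])]
```

In the pre-grasp picture, too, the visible tips end about 15–20 mm short of the reported TCP. So the fingertips only nipped the bar and squeezed it out. The force, pushing back along the tool axis, fits that. I'll open, go 18 mm further along the axis and 3 mm in +x to centre on the bar, then close again.

Call:
play_rows:
  plan:
    - [[0,0,-0.004,0],[0,0,0,0],[0,0,0,0],[0,0,0,0],[0,0,0,0],[0,0,0,0],[0.003,0,0,0],[0,0,0,0]]
  claw: -0.1

```text
time: 36.05
tcp_pos: [0.5337, 0.1858, 0.1134]
tool_rot: [0.608, 0.708, -0.229, 0.278]
contact_force: [-0.1, 0.7, -0.1]
gripper_width: 0.0514
```

Call:
play_rows:
  plan:
    - [[0,0,0.005,0],[0,0,0.005,0],[0,0,0.005,0],[0,0,0.005,0],[0,0,0.002,0],[0,0,0,0],[0,0,0,0],[0,0,0,0]]

```text
time: 37.05
tcp_pos: [0.5364, 0.1713, 0.0975]
tool_rot: [0.608, 0.708, -0.228, 0.278]
contact_force: [-0.9, -0.5, 0.4]
gripper_width: 0.0512
```

```bash
python3 - <<'E'
from chk import *
s=st();r=R.from_quat(s["tool_rot"]);print(r.inv().apply(np.array([.5316,.1957,.126])-s["tcp_pos"]).round(4))
E
```

```text
t37.05 q [ 0.55   0.615  1.491 -0.685  1.404 -0.923] p [0.5364 0.1713 0.0975] F [-0.9  -0.5   0.39] w0.0512
tool xyz cols [[-0.106, 0.988, 0.115], [0.734, 0.156, -0.661], [-0.671, 0.015, -0.741]]
[-0.0007 -0.0005 -0.0378]
```

Call:
play_rows:
  plan:
    - [[0,0,0,0],[0,0,0,0],[0,0,0,0],[0,0,0,0],[0,0,0,0],[0,0,0,0],[0,0,0,0],[0,0,0,0]]
  claw: 1
  newtons: 15

```text
time: 38.05
tcp_pos: [0.5363, 0.1719, 0.0969]
tool_rot: [0.608, 0.708, -0.228, 0.277]
contact_force: [-1.1, 5.2, -2.9]
gripper_width: 0.0113
```

The opening is now 11.3 mm, so the 12 mm bar is held. I'll raise the lever along its arc, two calls of 25 degrees each.

Call:
play_rows:
  plan:
    - [[-0.0041,0.0001,-0.0044,0],[-0.0044,0.0001,-0.0041,0],[-0.0046,0.0001,-0.0039,0],[-0.0048,0.0001,-0.0036,0],[-0.005,0.0001,-0.0034,0],[-0.0051,0.0001,-0.0031,0],[-0.0053,0.0001,-0.0028,0],[-0.0055,0.0001,-0.0025,0]]
  newtons: 25

```text
time: 39.05
tcp_pos: [0.5374, 0.1637, 0.1434]
tool_rot: [0.608, 0.709, -0.227, 0.276]
contact_force: [-3.8, 12.9, -0.5]
gripper_width: 0.0112
```

Call:
play_rows:
  plan:
    - [[-0.0056,0.0001,-0.0022,0],[-0.0057,0.0001,-0.0019,0],[-0.0058,0,-0.0016,0],[-0.0059,0,-0.0013,0],[-0.0059,0,-0.0009,0],[-0.006,0,-0.0006,0],[-0.006,0,-0.0003,0],[-0.006,0,0,0]]

```text
time: 40.05
tcp_pos: [0.5415, 0.1337, 0.1819]
tool_rot: [0.608, 0.708, -0.228, 0.277]
contact_force: [-3.6, 9.2, -0.0]
gripper_width: 0.0112
```

Call:
play_rows:
  plan:
    - [[0,0,0,0],[0,0,0,0],[0,0,0,0],[0,0,0,0],[0,0,0,0],[0,0,0,0],[0,0,0,0],[0,0,0,0]]

```text
time: 41.05
tcp_pos: [0.5415, 0.1335, 0.1822]
tool_rot: [0.608, 0.708, -0.228, 0.277]
contact_force: [-3.8, 8.1, 0.4]
gripper_width: 0.0108
```

```bash
python3 - <<'E'
from chk import *
s=st();r=R.from_quat(s["tool_rot"])
g=s["tcp_pos"]+r.apply([0,0,-.0378]);h0=np.array([.559,.008,.126])+.078*np.array([-np.sin(.146),np.cos(.146),0]);v=g-h0
c=v@np.array([-np.sin(.146),np.cos(.146),0]);print("bar est",g.round(4),"radius",np.hypot(c,v[2]),"angle rad",np.arctan2(v[2],c))
a=cv2.resize(grab_frame("side")[90:290,110:310,::-1],(400,400),interpolation=cv2.INTER_CUBIC);t=grab_frame("top");b=cv2.resize(t[120:280,90:330,::-1],(400,267),interpolation=cv2.INTER_CUBIC)
cv2.imwrite("pics/open.png",np.hstack([a,np.pad(b,((0,133),(0,0),(0,0)))]))
hsv=cv2.cvtColor(t,cv2.COLOR_RGB2HSV);m=cv2.inRange(hsv,(2,120,90),(16,255,255));n,_,stt,ce=cv2.connectedComponentsWithStats(m)
for i in range(1,n):
    if stt[i,4]>12: print(ce[i].round(1),stt[i,4],back("top",ce[i],.02,1).round(3))
E
```

```text
t41.05 q [ 0.494  0.493  1.471 -0.692  1.482 -1.055] p [0.5415 0.1335 0.1822] F [-3.79  8.06  0.38] w0.0108
tool xyz cols [[-0.106, 0.988, 0.115], [0.735, 0.156, -0.66], [-0.67, 0.014, -0.742]]
bar est [0.5372 0.1585 0.2102] radius 0.11216385294131094 angle rad 0.8496888001772765
[314.3 134.4] 632 [ 0.71  -0.187  0.02 ]
[156.3 188.2] 41 [0.571 0.192 0.02 ]
[470.4 220.5] 367 [ 0.51  -0.563  0.02 ]
[272.8 288.6] 268 [ 0.338 -0.094  0.02 ]
```

View pics/open.png

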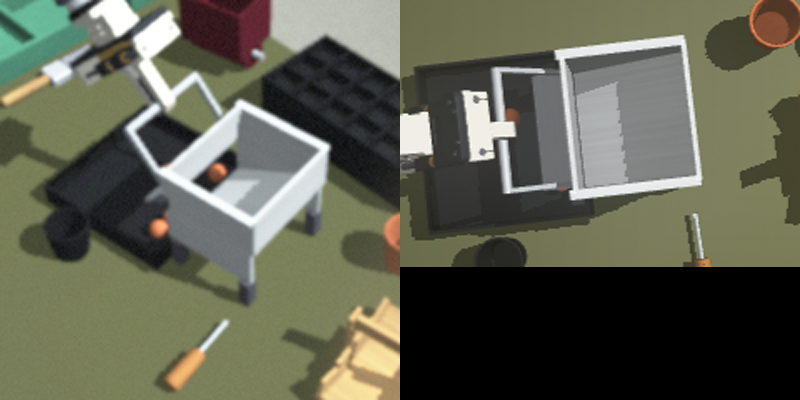

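The side view shows the lever raised, with one ball near the tray wall at about (158,228) and another seen through the hopper at about (218,172). The top view shows one under the bar at about (512,117) and part of one at about (562,188). Estimated gate angle is 0.85 rad. I'll wait a second and locate the balls numerically.

Call:
play_rows:
  plan:
    - [[0,0,0,0],[0,0,0,0],[0,0,0,0],[0,0,0,0],[0,0,0,0],[0,0,0,0],[0,0,0,0],[0,0,0,0]]

```text
time: 42.15
tcp_pos: [0.5415, 0.1335, 0.1822]
tool_rot: [0.608, 0.708, -0.228, 0.277]
contact_force: [-3.0, 7.2, 1.1]
gripper_width: 0.0109
```

```bash
cat > det.py <<'E'
from chk import *
TC=np.array([.531,.196]);
def fr(P,O): d=P[:2]-O;c,s=np.cos(.146),np.sin(.146);return np.round([c*d[0]+s*d[1],-s*d[0]+c*d[1]],3)
for n in("side","top","wrist"):
    t=grab_frame(n);hsv=cv2.cvtColor(t,cv2.COLOR_RGB2HSV);m=cv2.inRange(hsv,(2,120,50),(16,255,255));k,_,q,ce=cv2.connectedComponentsWithStats(m)
    for i in range(1,k):
        if q[i,4]>8:
            P=back(n,ce[i],.019,1);f=fr(P,TC);print(n,ce[i].round(1),"bbox",q[i,:5],"tray xy",f,"at z.065 hopper xy",fr(back(n,ce[i],.075,1),H))
E
python3 det.py
```

```text
side [93.1 86.9] bbox [ 78  73  33  28 451] tray xy [0.164 0.615] at z.065 hopper xy [0.119 0.736]
side [118.4  77.5] bbox [112  73  16  12 123] tray xy [0.267 0.583] at z.065 hopper xy [0.216 0.706]
side [201.9  84. ] bbox [199  82   7   6   9] tray xy [0.434 0.292] at z.065 hopper xy [0.375 0.429]
side [218.2 175.7] bbox [214 172   9   9  61] tray xy [ 0.082 -0.068] at z.065 hopper xy [0.041 0.088]
side [314.1 210.5] bbox [302 195  26  33 638] tray xy [ 0.142 -0.393] at z.065 hopper xy [ 0.098 -0.22 ]
side [188.9 203.6] bbox [184 199  10  10  73] tray xy [-0.064 -0.069] at z.065 hopper xy [-0.098  0.086]
side [356. 243.] bbox [348 235  18  17 157] tray xy [ 0.11  -0.552] at z.065 hopper xy [ 0.068 -0.371]
side [201.1 274.6] bbox [192 264  20  21 162] tray xy [-0.236 -0.26 ] at z.065 hopper xy [-0.26  -0.095]
side [381.2 350.2] bbox [367 332  31  35 207] tray xy [-0.14  -0.749] at z.065 hopper xy [-0.169 -0.558]
top [315.  132.5] bbox [299 116  33  34 875] tray xy [ 0.126 -0.408] at z.065 hopper xy [ 0.115 -0.209]
top [365.  134.8] bbox [357 120  26  26 147] tray xy [ 0.105 -0.527] 
[... 274 characters left out ...]
13  28 268] tray xy [-0.233 -0.258] at z.065 hopper xy [-0.225 -0.067]
wrist [85.  67.3] bbox [ 80  43  11  50 405] tray xy [-0.139 -0.724] at z.065 hopper xy [-0.129 -0.389]
wrist [363.9 109.4] bbox [349  95  31  30 739] tray xy [-0.069 -0.071] at z.065 hopper xy [-0.072  0.144]
wrist [359.  140.4] bbox [345 127  29  28 662] tray xy [-0.039 -0.073] at z.065 hopper xy [-0.048  0.142]
wrist [355.9 170.1] bbox [342 157  29  27 627] tray xy [-0.008 -0.073] at z.065 hopper xy [-0.023  0.142]
wrist [417.7 222.8] bbox [401 209  34  29 772] tray xy [ 0.032 -0.007] at z.065 hopper xy [0.01  0.196]
wrist [352.1 245.3] bbox [339 233  27  25 524] tray xy [ 0.077 -0.069] at z.065 hopper xy [0.047 0.145]
```

The wrist view finds all five balls. On the tray floor they lie at tray-frame (-0.069,-0.071), (-0.039,-0.073), (-0.008,-0.073), (0.032,-0.007) and (0.077,-0.069), and the side and top views agree where they see them. Before handing in, I'll check the gate angle from the bar's image position.

```bash
python3 - <<'E'
from chk import *
st()
z=.21
for _ in range(5):
    P=back("top",(151.5,198.6),z,1);y=-np.sin(.146)*(P[0]-H[0])+np.cos(.146)*(P[1]-H[1]);a=np.arccos(min(1,(y-.078)/.11));z=.126+.11*np.sin(a)
print("gate from top image",a,P.round(3))
# side image: bar corners from crop (scale 2, offset 110,90): (130,128),(195,76)
m=np.array([110+162.5/2,90+102/2])
for a in (.75,.8,.85,.9,.95,1.0):
    yh=np.array([-np.sin(.146),np.cos(.146),0]);c=np.r_[H,.126]+.078*yh+.11*(np.cos(a)*yh+[0,0,np.sin(a)]);print(a,proj("side",c).round(1),"seen",m)
E
```

```text
t42.30 q [ 0.494  0.493  1.471 -0.692  1.482 -1.055] p [0.5416 0.1335 0.1822] F [-3.56  7.    1.03] w0.0116
tool xyz cols [[-0.106, 0.988, 0.115], [0.735, 0.156, -0.66], [-0.67, 0.014, -0.742]]
gate from top image 0.8451269851654676 [0.537 0.157 0.208]
0.75 [188.6 143.1] seen [191.25 141.  ]
0.8 [189.5 142.7] seen [191.25 141.  ]
0.85 [190.4 142.3] seen [191.25 141.  ]
0.9 [191.5 142. ] seen [191.25 141.  ]
0.95 [192.6 141.7] seen [191.25 141.  ]
1.0 [193.7 141.6] seen [191.25 141.  ]
```

All three estimates (0.85 from the arm, 0.845 from the top view, about 0.9 from the side view) put the gate well inside 0.75–0.995 rad, and the grip is steady at 11 mm. Handing in.

```bash
python3 -c "
from cell import *
print(job_done())"
```

```text
the job is handed in; nothing more can be done
None
```

The job is handed in at about 42 s of the 72 s allowed. No verdict was reported, so what follows is from my own checks.

**What I did**
- **Tilting the tool:** moves only allow a roll about the tool's own axis, so I tilted the tool 42 degrees by pushing the arm past its reach limit. Then I gripped the trug's crossbar and rolled it to pour.
- **Pouring:** a clear top view showed all five balls in the hopper against the shut gate.
- **Trug:** I set it back empty where it had stood. Pictures after release showed it standing upright, with the pots, jar and dibber apparently undisturbed, and no load on the tool.
- **Gate:** I gripped the lever bar and raised it along its arc, and I'm still holding it.

**Last checks**
- **Gate angle:** about 0.85 rad from the arm's pose, 0.845 from the top view and about 0.9 from the side view. The allowed range is 0.75 to 0.995.
- **Hold on the gate:** the bar is held at an 11 mm opening with a 25 N grip setting, and the pose was steady over the last two seconds.
- **Balls:** the wrist camera finds all five on the tray floor, at least 40 mm inside the limits. The side and top views each see only some of them, and agree on those.

**What went wrong or disagreed**
- **First lever grip:** it failed because the fingers closed to 0.5 mm and squeezed the bar out. The visible fingertips end about 15–20 mm short of the reported TCP, so I reopened, went further in and the second grip held.
- **Final camera check:** the trug and bystanders were not re-measured after the lever was raised.

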